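Hang a rinsed bottle on the air drying peg and set its needle valve

TASK

Put the rinsed amber bottle from the draining tray upside down on the free peg of the air drying stand, set down gently so that its rim sits flat on the white flange, and let go of it. Then screw the blue knob of the stand's needle valve clockwise until it seats, back it off a quarter turn for a gentle stream of air, and finish still gripping the knob at that setting. Do not disturb the bottle already drying or the other things on the bench.

Things in the scene. Friction and masses are not known exactly. Their poses are not given: they have to be found in the camera images.
- bottle_mid (a point): centre of the rinsed bottle: on its axis, half-way along (55 mm from base and rim). z runs along the bottle from base to mouth. An open wide-neck amber glass bottle lying on its side in the grey draining tray, mouth roughly towards the robot, axis level and about 33 mm above the bench
- bottle_mouth (a point): centre of that bottle's mouth, in the plane of the rim; same axes as bottle_mid
- peg_seat (a point): centre of the top of the white flange (64 mm diameter) at the foot of the free drying peg, where the bottle's rim comes to sit, 46 mm above the bench. z up; +y points along the stand's bar to the other peg, 110 mm away, which already carries a bottle; the valve is 120 mm away to -y
- peg_tip (a point): top of the free drying peg, a steel tube 12 mm in diameter, 65 mm above peg_seat
- valve_knob: round fluted blue knob of the needle valve, 28 mm diameter, 22 mm high, origin at its centre (84 mm above the bench), axis upright, free all round; a white line on top and side marks its -x direction. Below it, a short stem and a brass gland nut 19 mm wide. It takes about 0.05 N m to turn and rises 1.5 mm a turn as it opens
- valve (a joint): how far the valve is open, rad: 0 = screwed home on its seat (a firm stop), growing anticlockwise seen from above; it stays where it is left. At the start it is somewhere from 0.7 to 2.6
- bottle: the rinsed bottle itself: origin at the centre of its base, z towards its mouth. 110 mm long, about 110 g, glass 3 mm thick; straight body 54 mm in diameter from the base to 72 mm along, then a shoulder to a neck (from 86 mm) of 36 mm outside and 30 mm inside diameter
- bottle_dry: the same kind of bottle, already upside down on the other peg; origin at the centre of its base (on top now). Leave it alone
- cork_ring: cork flask ring, 90 mm diameter, 28 mm high, loose on the bench; origin under its centre. Leave it alone
- jar: small closed white jar, 44 mm diameter, 50 mm high; origin under its centre. Leave it alone
- reagent: closed amber bottle with a blue cap, 54 mm diameter, 110 mm high; origin under its centre. Leave it alone
- stand: the air drying stand, fixed: aluminium bar 340 mm long (y), 60 mm wide, its top 40 mm above the bench. Origin on the bench under the free peg, z up, +y along the bar to the other peg. A small gauge, 43 mm high, stands in front (-x) of the bar below the valve
- tray: grey draining tray, fixed: 230 mm (x) by 170 mm (y), origin under its centre. Floor 3 mm, rim 14 mm and ridges 11 mm above the bench; the ridges run along x, 18 and 58 mm either side of the middle. The bottle lies along x between the two inner ridges, mouth to -x
Mind the look-alikes: they are no part of the job. Leave any purple or turquoise look-alike of the bottle alone.

How it is judged (in metres and radians):
On the way, in this order (a step that is already met when the one before it is completed fails the run):
1. the rinsed bottle sits upside down on the free peg, rim flat on the flange, let go of and at rest (angle between bottle's own z axis and vertical above 3.05 rad and horizontal distance between bottle_mouth and peg_seat below 0.014 m and z of bottle_mouth in the frame of peg_seat below 0.004 m and contact force between the arm and bottle below 0.1 N and linear speed of bottle below 0.02 m/s), for 0.3 s.
2. the valve is screwed home on its seat (value of joint valve below 0.05 rad), for 0.1 s.
At the end, for the whole second after the job is handed in: Valve a quarter turn (within 15 degrees) open from its seat, still, the knob gripped between the fingers (over 3 N, grasp within 25 mm of its centre); the bottle upside down on the free peg, untouched, at rest, rim on the flange (4 mm), centred (14 mm), within 5 degrees of upright (all of step 1 and value of joint valve between 1.31 and 1.83 rad and velocity of joint valve between -0.1 and 0.1 rad/s and contact force between the fingers and valve_knob above 3 N and distance between the grasp point and valve_knob below 0.025 m); the arm keeps its last pose, push and grip.
It fails at once if the bottle already drying is disturbed (moved 15 mm) (distance of bottle_dry from where it was at the start of the episode above 0.015 m).
It fails at once if the cork ring, jar or capped bottle is disturbed (moved 20 mm) (distance of any of cork_ring, jar, reagent from where it was at the start of the episode above 0.02 m).
It fails at once if the glass bottle is rammed onto the stand (more than 40 N) (contact force between bottle and stand above 40 N).
It also fails if it takes over 64 s, if anything falls off the work surface, if the arm or the gripper's body presses on something with over 40 N, if the wrist force passes 120 N, or if a joint passes its speed limit or range.

ROBOT

A 6-joint arm with a two-finger parallel gripper is mounted at the origin on the work surface. World frame = base frame: x ahead of the robot, y to its left, z up, the work surface at z = 0. Lengths are in m, angles in degrees, forces in N, time in s.
With the tool pointing down it reaches from about 0.25 to 0.725 m from the base axis. Payload 9.7 kg.
Tool frame: the origin (TCP) lies between the finger pads; the fingertips stand 11 mm ahead of it and the grasp point (between the pads) lies 8 mm behind it; z points along the fingers, x is the direction in which the jaws open and shut, and the axes are right-handed (so a half turn about z gives the same grasp; the last joint's range is limited). The gripper opens to 85 mm and grips with 20 to 120 N. Pads are 22 mm wide; open, the fingers measure 114 mm over their backs; the gripper's body (76 mm by 85 mm) begins 54 mm behind the grasp point. The pads swing forward as they close: fully open they stand 13 mm farther back than shut.
Start: joints at [66.979, 4.979, 10.078, 95.1, 0, 90], TCP at [0.215, 0.506, 0.242] pointing down, gripper open.
Joint ranges: [-179.16, 179.16], [-48.56, 103.87], [-65.8, 70.77], [-126.05, 130.52], [-82.76, 87.17], [-180, 180]. Speed limits (degrees/s): [127.2, 127.2, 147.25, 180, 180, 180].

INTERFACE

Orientations are given as [roll, pitch, yaw] about the fixed x, y, z axes, in that order (R = Rz(yaw) Ry(pitch) Rx(roll)).
In Python, from workcell import get_obs, camera, job_done, spotter gives the robot as it stands.
- The arm moves only by the tool play_rows, never from a script. Its argument "rows" is a list of rows, each a list of 3 entries, a list of its own where there are three numbers: the closure, from 0 (fully open) to 1 (shut), then the shift along the tool's x, y, z in cm, then the turn, a rotation vector about the tool's x, y, z in degrees. In form: [[claw, [x, y, z], [wx, wy, wz]], ...]. A call has 1 to 12 rows; each row shifts and turns the pose as measured when the row begins, along the tool's axes as they then stand; what a row does not reach is not made up. A row lasts 1/10 s, in which the tool goes at most 50 mm and 8.59 degrees, less where a joint would pass 70% of its speed; a pose out of reach is approached as far as the arm can. A call is refused whole if a number of a shift passes 5 or a number of a turn 8.59, either way. A call with a gripper value outside its range is refused whole. The fingers move at their own pace and stop on an object; "newtons" is the grip in N (left out, the last holds). Time passes only in rows, so rows that do not move let the fingers close. It gives the time, the measured TCP pose, the force and the opening at its end, in the units of the state.
- get_obs(): the state, without advancing time (a new reading comes with each control period).
- camera(name): name is "scene" or "top" or "wrist"; returns a dict with "img" (384x512x3 uint8, red, green, blue), "intrinsics" (3x3 intrinsics, pixels), "xyz" and "orientation" of the camera in the world. Camera axes: x right, y down, z forward; pixel columns grow to the right and rows downward; lengths in m; the calibration is good to about 2 mm. A picture is of the moment at which its call begins. There is no depth.
- job_done(): hands the job in, once; it reports no verdict.
Trained networks look in a picture, given as the dict that the camera call returned (one of the last four; its "shot" number tells which), for a name from the list of things; names that differ only in an ending like _2 or _b are one class to them, and where a whole thing is asked for, a point or a joint stands for the part that bears it (a point fixed in the world has none). Each returns a list of dicts, best first, with "confidence" (0 to 1); they miss things now and then, are a little off and sometimes report something else, mostly with a low value. They report only what shows in the picture. A call takes as long as a camera call. They do not tell look-alikes from the thing itself.
- spotter.spot_in(picture, thing): "point" ([x, y, z] in m, in world coordinates, good to about 4 mm: the middle of the surface that is visible of it).
- spotter.trace(picture, thing): "pixels" (384x512 bool, what is visible of it).
The state is a dict: "time": time; "q": joint angles; "qd": joint speeds; "joint_efforts": joint torques, N m; "ee_pos": TCP position; "tcp_rot": TCP orientation; "wrist_force": force on the tool from outside, world axes, zero at the start; "torque": the same for the moment, N m; "opening": finger opening in m.
Only numpy, scipy, OpenCV 4.12 (cv2) and the standard library are available. Lean on these libraries where they do the work, as an engineer would, in place of code of your own. Each camera call takes 0.05 s, during which the arm holds its last target.

## Working session

There is one attempt and no reset: what is moved stays moved. The work goes in short steps, Python scripts to look and compute and a tool call to move; the robot and the scene stay as the last step left them, time stands still between calls to the robot, and variables do not carry over. Pictures are saved under pics/ and viewed, and the job is handed in when it is done.

Besides the shell and the picture viewer there is one more tool, called as a command line: name --argument value ..., lists and objects as JSON in quotes. play_rows: Moves the arm, as the interface text tells. Its arguments: {"type":"object","properties":{"rows":{"type":"array","items":{"type":"array"}},"newtons":{"type":"number"}},"required":["rows"]}

```bash
ls; mkdir -p pics
python3 - <<'E'
from workcell import get_obs,camera,spotter
import cv2
print(get_obs())
for n in ["scene","top"]:
    c=camera(n); cv2.imwrite(f"pics/{n}0.png",c["img"][:,:,::-1]); print(n,c["xyz"],c["orientation"],c["intrinsics"])
    for t in ["bottle","peg_tip","peg_seat","valve_knob","bottle_dry","bottle_mouth","cork_ring","jar","reagent","tray","stand"]:
        try:
            for r in spotter.spot_in(c,t)[:3]: print(t,r)
        except Exception as e: print(t,e)
E
```

```text
pics
{'time': 0.0, 'q': array([6.69798211e+01, 5.01287398e+00, 1.00335466e+01, 9.50981028e+01,
       1.69978659e-04, 8.99985609e+01]), 'qd': array([ 0.07509446, -0.01978726,  0.0429462 ,  0.01375225,  0.01130525,
       -0.04351065]), 'joint_efforts': array([ 6.27530881e-04, -5.20391178e+01,  4.64799142e+01,  1.64874044e-02,
        4.00411045e-05,  3.14685920e-06]), 'ee_pos': array([0.21499873, 0.50601178, 0.2415579 ]), 'tcp_rot': array([-1.79999828e+02,  7.74302243e-02,  6.69812602e+01]), 'wrist_force': array([-0.46667431,  0.68359549,  0.17005102]), 'torque': array([ 0.01085997, -0.03582741, -0.01554419]), 'opening': 0.08567302017396244}
scene [ 1.54138752 -0.50683023  0.79389638] [-122.49890897   -0.29059487   66.40376253] [[436.82180177   0.         254.88119396]
 [  0.         436.82180177 196.46132427]
 [  0.           0.           1.        ]]
bottle {'point': [0.6369, -0.4649, 0.0449], 'confidence': 0.95}
bottle {'point': [0.7783, -0.3594, 0.0437], 'confidence': 0.81}
bottle {'point': [0.5519, -0.2527, 0.046], 'confidence': 0.75}
peg_seat {'point': [0.5474, 0.1613, 0.041], 
[... 1423 characters left out ...]
[0.5268, 0.3071, 0.1587], 'confidence': 0.82}
bottle_mouth {'point': [0.7592, -0.3505, 0.0495], 'confidence': 0.91}
bottle_mouth {'point': [0.6116, -0.4576, 0.0423], 'confidence': 0.83}
bottle_mouth {'point': [0.5144, -0.2512, 0.0541], 'confidence': 0.67}
cork_ring {'point': [0.7595, 0.0177, 0.0278], 'confidence': 0.55}
cork_ring {'point': [0.5214, 0.3132, 0.1587], 'confidence': 0.18}
jar {'point': [0.7704, -0.2236, 0.0481], 'confidence': 0.54}
reagent {'point': [0.7553, 0.1808, 0.0747], 'confidence': 0.69}
reagent {'point': [0.5276, -0.2515, 0.0035], 'confidence': 0.46}
tray {'point': [0.5258, -0.2473, 0.0043], 'confidence': 0.75}
stand {'point': [0.5202, 0.1594, 0.042], 'confidence': 0.96}
```

View pics/scene0.png

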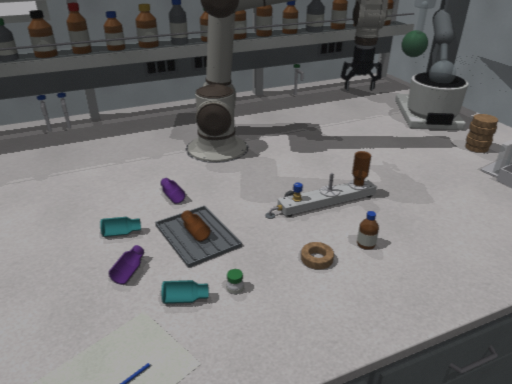

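View pics/top0.png

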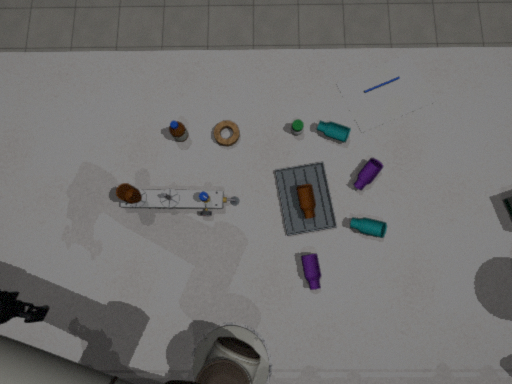

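```bash
cat > h.py <<'E'
import numpy as np, cv2
from scipy.spatial.transform import Rotation as Ro
from workcell import get_obs,camera,spotter
def rot(o): return Ro.from_euler('xyz',o,degrees=True).as_matrix()
def proj(c,p):
    pc=rot(c["orientation"]).T@(np.array(p,float)-c["xyz"]); u=c["intrinsics"]@pc; return u[:2]/u[2]
def ray(c,px):
    d=rot(c["orientation"])@np.linalg.inv(c["intrinsics"])@np.array([px[0],px[1],1.]); return np.array(c["xyz"]),d
def atz(c,px,z):
    o,d=ray(c,px); return o+d*(z-o[2])/d[2]
def tri(obs):
    A=0;b=0
    for c,px in obs:
        o,d=ray(c,px); d=d/np.linalg.norm(d); P=np.eye(3)-np.outer(d,d); A=A+P; b=b+P@o
    return np.linalg.solve(A,b)
def save(c,n,box=None,s=1):
    im=c["img"][:,:,::-1]
    if box: im=im[box[1]:box[3],box[0]:box[2]]
    cv2.imwrite(f"pics/{n}.png",cv2.resize(im,None,fx=s,fy=s,interpolation=cv2.INTER_CUBIC))
E
python3 - <<'E'
from h import *
s=camera("scene");t=camera("top")
for p in [(0.215,.506,.242),(0,0,0),(0.215,.506,.35)]:
    print(p,proj(s,p),proj(t,p))
save(s,"sc1",(250,130,400,240),5); save(t,"tp1",(110,160,250,230),5); save(t,"tp2",(0,240,110,384),4); save(s,"sc2",(310,0,460,110),5)
for c in (s,t):
    for n in ["bottle","bottle_mid","bottle_mouth"]:
        for r in spotter.spot_in(c,n): print(n,r["point"],r["confidence"],proj(c,r["point"]).round())
E
```

```text
(0.215, 0.506, 0.242) [358.3749677   90.52152094] [ 31.06415834 302.53418095]
(0, 0, 0) [216.64141929 147.85669262] [229.99312264 364.79161719]
(0.215, 0.506, 0.35) [362.2616643   61.93067129] [  3.03165851 307.07465667]
bottle [0.4459, -0.4596, 0.0411] 0.9 [117. 225.]
bottle [0.6343, -0.4669, 0.0424] 0.81 [126. 266.]
bottle [0.3252, -0.2697, 0.0396] 0.81 [171. 192.]
bottle [0.778, -0.3555, 0.0444] 0.68 [183. 290.]
bottle [0.5538, -0.2549, 0.0482] 0.58 [196. 227.]
bottle_mid [0.6361, -0.4688, 0.0425] 0.82 [125. 266.]
bottle_mid [0.7761, -0.3572, 0.0446] 0.77 [182. 289.]
bottle_mid [0.3249, -0.2668, 0.0375] 0.75 [172. 192.]
bottle_mid [0.5501, -0.2564, 0.0464] 0.72 [195. 227.]
bottle_mid [0.4473, -0.4601, 0.0356] 0.72 [117. 227.]
bottle_mid [0.5431, 0.1627, 0.0405] 0.39 [320. 197.]
bottle_mouth [0.4484, -0.4605, 0.0402] 0.97 [117. 226.]
bottle_mouth [0.5574, -0.2553, 0.0449] 0.96 [196. 229.]
bottle_mouth [0.7799, -0.3604, 0.0429] 0.87 [182. 291.]
bottle_mouth [0.6374, -0.4658, 0.0418] 0.8 [126. 267.]
bottle_mouth [0.3231, -0.2698, 0.0423] 0.69 [171. 191.]
bottle [0.4316, -0.4493, 0.046] 0.88 [368. 225.]
bottle [0.2919, -0.255, 0.0471] 0.86 [310. 270.]
bottle [0.5207, -0.2465, 0.0521] 0.81 [305. 199.]
bottle [0.7619, -0.3546, 0.049] 0.77 [334. 129.]
bottle [0.605, -0.4606, 0.0453] 0.64 [368. 174.]
bottle_mid [0.605, -0.4601, 0.0449] 0.95 [368. 174.]
bottle_mid [0.4279, -0.4498, 0.0472] 0.75 [368. 226.]
bottle_mid [0.5169, -0.2531, 0.0516] 0.7 [307. 200.]
bottle_mid [0.2897, -0.2588, 0.0472] 0.65 [311. 270.]
bottle_mid [0.7608, -0.3459, 0.0485] 0.56 [332. 129.]
bottle_mouth [0.5168, -0.2501, 0.0515] 0.92 [306. 200.]
bottle_mouth [0.2941, -0.2605, 0.0503] 0.75 [311. 269.]
bottle_mouth [0.7577, -0.353, 0.0493] 0.68 [334. 130.]
bottle_mouth [0.4259, -0.4533, 0.0434] 0.64 [369. 227.]
bottle_mouth [0.6073, -0.4568, 0.0404] 0.62 [367. 173.]
```

View pics/sc1.png

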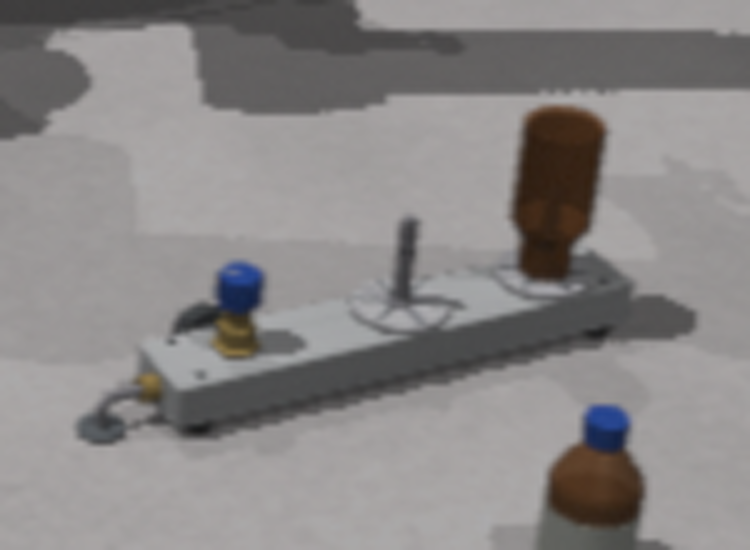

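View pics/tp1.png

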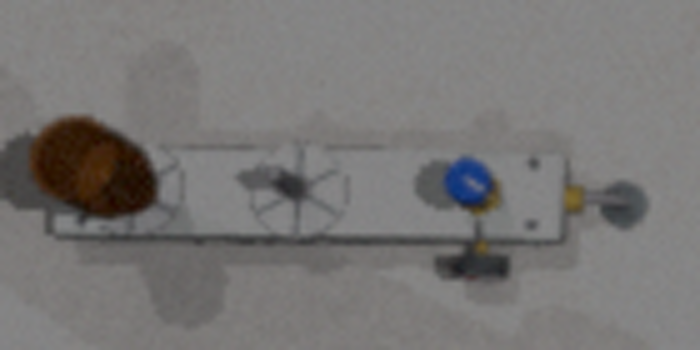

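View pics/tp2.png

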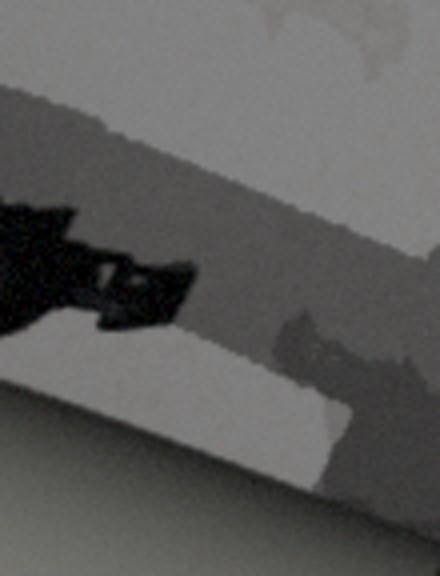

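View pics/sc2.png

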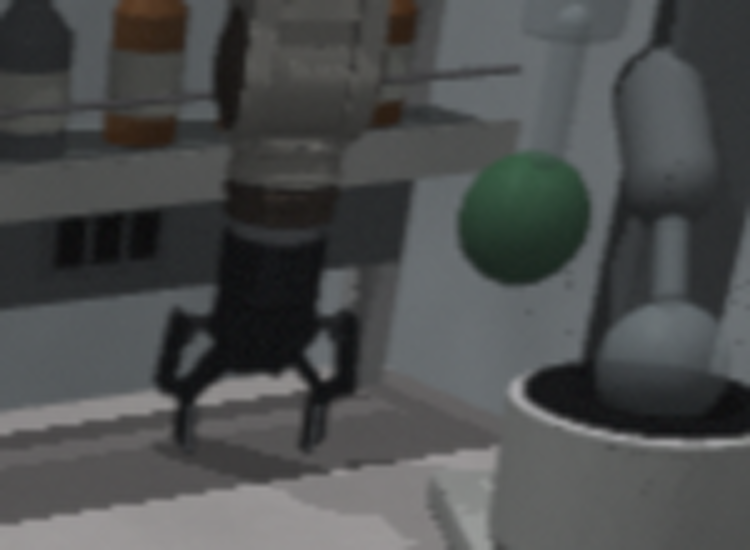

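Run:
```python
from h import *
s=camera("scene");w=camera("wrist")
o=get_obs(); R=rot(o["tcp_rot"]); print("cam in tcp",R.T@(w["xyz"]-o["ee_pos"]), (R.T@rot(w["orientation"])).round(3), w["intrinsics"])
save(w,"w1",None,1.5)
print("seat",atz(s,(331,190.4),.046),"knobtop",atz(s,(298,184.5),.095),"tip",atz(s,(331.8,173.5),.111))
save(s,"sc3",(140,170,300,300),5)
print(proj(w,(.547,.161,.046)))
```

```text
cam in tcp [-0.00054517 -0.07776522 -0.1312495 ] [[ 1.     0.001  0.001]
 [-0.001  0.953  0.303]
 [-0.001 -0.303  0.953]] [[323.30899462   0.         256.07336453]
 [  0.         323.30899462 193.22315485]
 [  0.           0.           1.        ]]
seat [0.53092107 0.20974365 0.046     ] knobtop [0.52666584 0.08683663 0.095     ] tip [0.53202853 0.20453347 0.111     ]
[126.40012022 465.34837642]
```

View pics/w1.png

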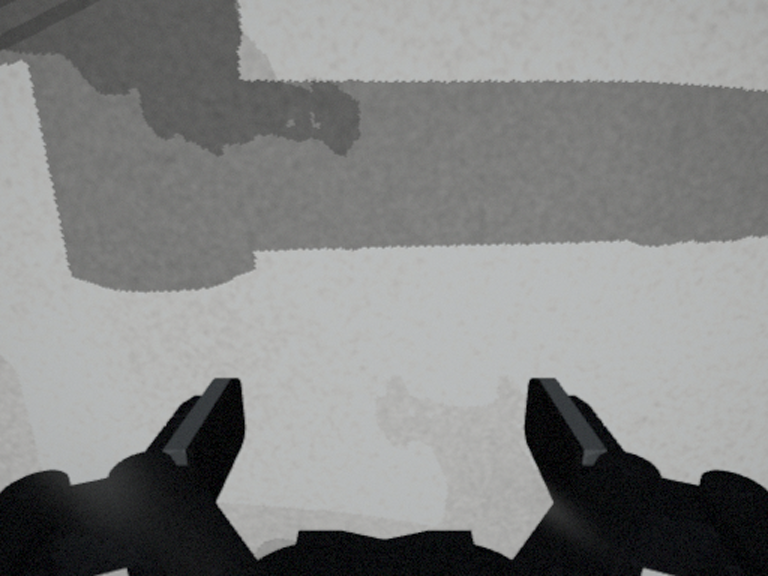

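View pics/sc3.png

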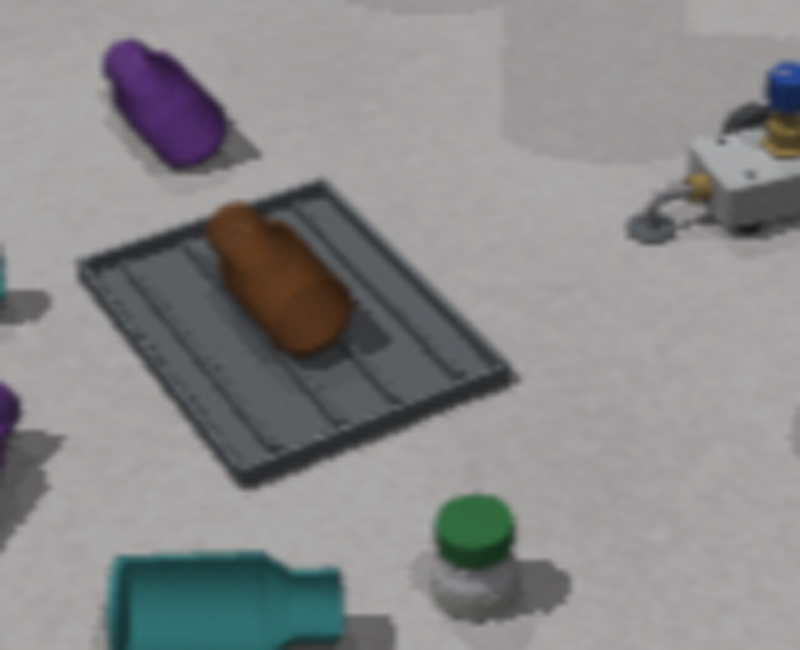

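```bash
cat >> h.py <<'E'
def plan(target_pos,target_rpy,rate=4.5,deg=8.0,start=None):
    """rows to go straight to target; total delta in tool axes"""
    o=get_obs(); p=np.array(o["ee_pos"]) ; R=rot(o["tcp_rot"])
    if start is not None: p=np.array(start[0]);R=rot(start[1])
    d=(np.array(target_pos)-p)*100; Rt=rot(target_rpy); rv=Ro.from_matrix(R.T@Rt).as_rotvec(degrees=True)
    n=int(max(np.ceil(np.linalg.norm(d)/rate),np.ceil(np.linalg.norm(rv)/deg),1))
    rows=[]
    for i in range(n):
        dd=d/n if True else 0
        Ri=R@Ro.from_rotvec(rv*i/n,degrees=True).as_matrix()
        rows.append([[round(float(x),2) for x in Ri.T@dd],[round(float(x),2) for x in rv/n]])
    print(n,"rows; err tool cm",(R.T@d).round(2),"rotvec",rv.round(2))
    for r in rows: print(r)
E
python3 -c "
from h import *
plan((.46,.14,.30),(180,0,90))"
```

```text
10 rows; err tool cm [-24.13  36.86  -5.77] rotvec [  0.    -0.   -23.02]
[[-2.41, 3.69, -0.58], [0.0, -0.0, -2.3]]
[[-2.56, 3.59, -0.58], [0.0, -0.0, -2.3]]
[[-2.7, 3.48, -0.58], [0.0, -0.0, -2.3]]
[[-2.84, 3.37, -0.58], [0.0, -0.0, -2.3]]
[[-2.97, 3.25, -0.58], [0.0, -0.0, -2.3]]
[[-3.1, 3.13, -0.58], [0.0, -0.0, -2.3]]
[[-3.22, 3.0, -0.58], [0.0, -0.0, -2.3]]
[[-3.34, 2.87, -0.58], [0.0, -0.0, -2.3]]
[[-3.45, 2.74, -0.58], [0.0, -0.0, -2.3]]
[[-3.56, 2.59, -0.58], [0.0, -0.0, -2.3]]
```

play_rows --rows '[[0,[-2.4,3.7,-0.6],[0,0,-2.3]],[0,[-2.6,3.6,-0.6],[0,0,-2.3]],[0,[-2.7,3.5,-0.6],[0,0,-2.3]],[0,[-2.8,3.4,-0.6],[0,0,-2.3]],[0,[-3.0,3.2,-0.6],[0,0,-2.3]],[0,[-3.1,3.1,-0.6],[0,0,-2.3]],[0,[-3.2,3.0,-0.6],[0,0,-2.3]],[0,[-3.3,2.9,-0.6],[0,0,-2.3]],[0,[-3.5,2.7,-0.6],[0,0,-2.3]],[0,[-3.6,2.6,-0.6],[0,0,-2.3]]]'

```text
time: 2.7
ee_pos: [0.4681, 0.1316, 0.3035]
tcp_rot: [179.9, 0.0, 91.4]
wrist_force: [1.1, 1.5, 0.9]
opening: 0.0854
```

Run:
```python
from h import *
o=get_obs(); print(o["time"],o["q"],o["ee_pos"],o["tcp_rot"],o["qd"])
w=camera("wrist"); save(w,"w2",None,1.5)
for t in ["peg_seat","peg_tip","valve_knob","bottle_dry"]:
    for r in spotter.spot_in(w,t)[:2]: print(t,r,proj(w,r["point"]).round(1))
```

```text
2.7 [ 1.57232895e+01 -2.00126968e+00  9.85533120e+00  1.01775060e+02
 -3.63416323e-02  1.42882924e+01] [0.46809171 0.13159942 0.30346822] [1.79912012e+02 1.50929335e-02 9.14349597e+01] [-5.29318408e+01  1.98298959e+01  2.61134948e+01  5.89408291e+00
  2.68098834e-02 -7.64661435e+01]
peg_seat {'point': [0.5174, 0.1693, 0.0441], 'confidence': 0.66} [284.8 195.9]
peg_tip {'point': [0.5211, 0.1695, 0.0416], 'confidence': 0.59} [284.6 198. ]
valve_knob {'point': [0.5187, 0.0852, 0.0993], 'confidence': 0.57} [213.1 210.7]
bottle_dry {'point': [0.5232, 0.3067, 0.1562], 'confidence': 0.83} [439.  242.1]
```

View pics/w2.png

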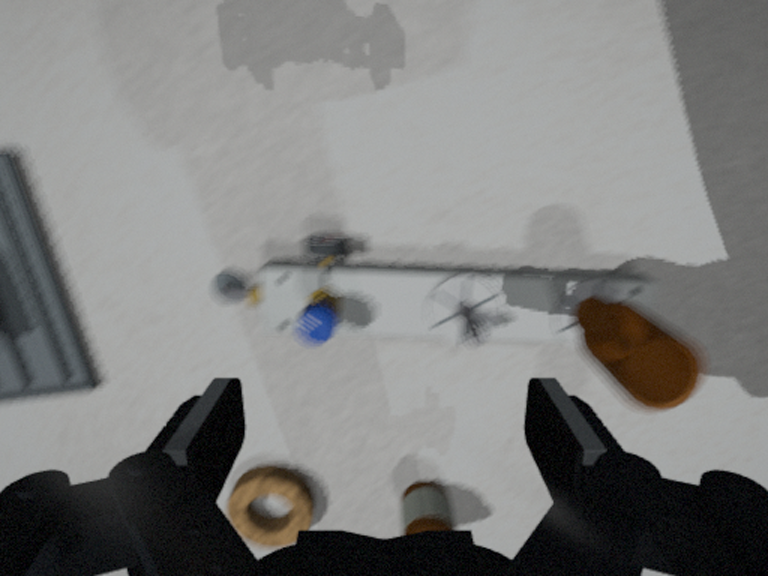

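play_rows --rows '[[0,[0,0,0],[0,0,0]],[0,[0,0,0],[0,0,0]],[0,[0,0,0],[0,0,0]]]'

```text
time: 3.25
ee_pos: [0.4657, 0.1362, 0.3027]
tcp_rot: [180.0, -0.0, 91.5]
wrist_force: [0.1, 0.6, 0.6]
opening: 0.0852
```

Run:
```python
from h import *
o=get_obs(); print(o["time"],o["q"],o["ee_pos"],o["tcp_rot"],abs(o["qd"]).max())
w=camera("wrist"); save(w,"w3",(130,150,510,300),2.1)
s=camera("scene")
import pickle; pickle.dump(w,open("w3.pkl","wb"))
for t in ["peg_seat","peg_tip","valve_knob","bottle_dry"]:
    for r in spotter.spot_in(w,t)[:2]: print(t,r,proj(w,r["point"]).round(1))
```

```text
3.25 [ 1.63014275e+01 -2.09878320e+00  9.67810892e+00  1.01766382e+02
 -2.62291238e-03  1.47899399e+01] [0.46570026 0.13617981 0.30274601] [ 1.79989169e+02 -1.46892469e-04  9.15114874e+01] 1.0238061189499492
peg_seat {'point': [0.5186, 0.1665, 0.0401], 'confidence': 0.57} [278.6 197.9]
peg_tip {'point': [0.5208, 0.1699, 0.0402], 'confidence': 0.58} [281.2 199.6]
valve_knob {'point': [0.5241, 0.0882, 0.0965], 'confidence': 0.62} [212.  216.7]
bottle_dry {'point': [0.5222, 0.305, 0.156], 'confidence': 0.96} [432.2 243.9]
```

View pics/w3.png

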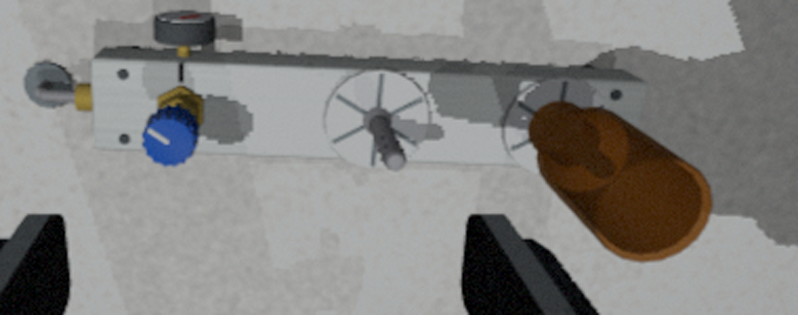

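Run:
```python
from h import *
import pickle; w=pickle.load(open("w3.pkl","rb"))
f=lambda u,v:(130+u/2.1,150+v/2.1)
print("seat",atz(w,f(377.5,118),.046),"tip",atz(w,f(394,160),.111),"knob",atz(w,f(170,140),.095))
for q in [(95,55),(95,148),(323,118),(432,118),(377,69),(377,167)]: print(q,atz(w,f(*q),.04 if q[0]<100 else .046))
# bar edges
a=atz(w,f(110,150),.04);b=atz(w,f(480,165),.04); print(a,b, np.degrees(np.arctan2(-(b-a)[0],(b-a)[1])))
s=camera("scene")
for p in [(0.5226,.2034,.046),(.528,.2025,.111)]: print(proj(s,p))
```

```text
seat [0.52670349 0.2062953  0.046     ] tip [0.52619593 0.20445439 0.111     ] knob [0.52468552 0.0868687  0.095     ]
(95, 55) [0.49338976 0.03517959 0.04      ]
(95, 148) [0.55354766 0.0322602  0.04      ]
(323, 118) [0.52759835 0.17319823 0.046     ]
(432, 118) [0.52580857 0.23939471 0.046     ]
(377, 69) [0.49584276 0.20360139 0.046     ]
(377, 167) [0.55905131 0.20849579 0.046     ]
[0.55464696 0.04158438 0.04      ] [0.55857443 0.27451863 0.04      ] -0.965964195705824
[327.979091   189.57119654]
[330.57409451 173.04945716]
```

```bash
python3 -c "
from h import *
plan((.45,-.25,.26),(180,0,90))"
```

```text
9 rows; err tool cm [-38.48  -2.58   4.28] rotvec [0.01 0.   1.42]
[[-4.28, -0.29, 0.48], [0.0, 0.0, 0.16]]
[[-4.28, -0.27, 0.48], [0.0, 0.0, 0.16]]
[[-4.28, -0.26, 0.48], [0.0, 0.0, 0.16]]
[[-4.28, -0.25, 0.48], [0.0, 0.0, 0.16]]
[[-4.28, -0.24, 0.48], [0.0, 0.0, 0.16]]
[[-4.28, -0.23, 0.48], [0.0, 0.0, 0.16]]
[[-4.28, -0.22, 0.48], [0.0, 0.0, 0.16]]
[[-4.28, -0.2, 0.47], [0.0, 0.0, 0.16]]
[[-4.28, -0.19, 0.47], [0.0, 0.0, 0.16]]
```

play_rows --rows '[[0,[-4.3,-0.3,0.5],[0,0,0.2]],[0,[-4.3,-0.3,0.5],[0,0,0.2]],[0,[-4.3,-0.3,0.5],[0,0,0.2]],[0,[-4.3,-0.2,0.5],[0,0,0.2]],[0,[-4.3,-0.2,0.5],[0,0,0.2]],[0,[-4.3,-0.2,0.5],[0,0,0.2]],[0,[-4.3,-0.2,0.5],[0,0,0.2]],[0,[-4.3,-0.2,0.5],[0,0,0.1]],[0,[-4.3,-0.2,0.4],[0,0,0.1]],[0,[0,0,0],[0,0,0]],[0,[0,0,0],[0,0,0]]]'

```text
time: 4.7
ee_pos: [0.4485, -0.2668, 0.2554]
tcp_rot: [179.9, -0.0, 89.9]
wrist_force: [-0.1, 1.8, -0.6]
opening: 0.0852
```

Run:
```python
from h import *
o=get_obs(); print(o["time"],o["q"],o["ee_pos"],o["tcp_rot"],abs(o["qd"]).max())
w=camera("wrist"); save(w,"w4",None,1.5)
import pickle; pickle.dump(w,open("w4.pkl","wb"))
for r in spotter.spot_in(w,"bottle"): print(r,proj(w,r["point"]).round(1))
for r in spotter.trace(w,"bottle"):
    m=r["pixels"].astype(np.uint8); ys,xs=np.nonzero(m); print(r["confidence"],m.sum(),xs.mean(),ys.mean(),cv2.minAreaRect(np.column_stack([xs,ys]).astype(np.float32)))
```

```text
4.7 [-3.07817047e+01  1.37249821e+00  7.77645183e+00  9.63756498e+01
  6.99596500e-02 -3.06576270e+01] [ 0.44846635 -0.26675612  0.25542013] [ 1.79939979e+02 -4.57490404e-02  8.98759636e+01] 2.063434725377107
{'point': [0.7288, -0.3751, 0.0295], 'confidence': 0.95} [178.3 361. ]
{'point': [0.5152, -0.2543, 0.0513], 'confidence': 0.68} [267.2 225.2]
{'point': [0.3212, -0.2595, 0.0482], 'confidence': 0.67} [263.4  35.7]
{'point': [0.4267, -0.4491, 0.0477], 'confidence': 0.66} [ 82.5 146.5]
{'point': [0.5875, -0.4544, 0.0442], 'confidence': 0.59} [101.4 278.2]
{'point': [0.5227, 0.0297, 0.024], 'confidence': 0.15} [500.6 221.6]
0.89 3313 265.0594627226079 30.335647449441595 ((265.022216796875, 29.93856430053711), (66.71635437011719, 54.62328338623047), 83.2901611328125)
0.78 1855 100.63935309973046 277.80431266846364 ((98.50001525878906, 279.0000305175781), (26.16295051574707, 96.87362670898438), 45.0)
0.73 477 179.07127882599582 360.52410901467505 ((180.5188751220703, 362.9339599609375), (31.180849075317383, 20.741445541381836), 15.945394515991211)
0.69 4001 270.063984003999 222.75156210947264 ((269.9132080078125, 220.70376586914062), (101.35868072509766, 45.76498031616211), 79.3803482055664)
0.56 4951 84.07695415067663 145.95071702686326 ((86.83831787109375, 146.6241912841797), (120.30146026611328, 47.837223052978516), 13.81502628326416)
```

View pics/w4.png

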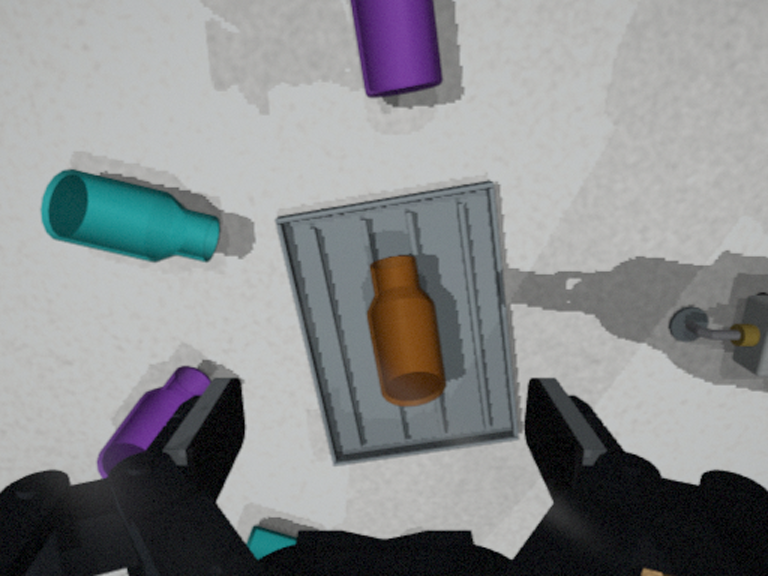

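```bash
cat >> h.py <<'E'
def bottle_pts():
    L=[];
    for z,r in [(0,27),(10,27),(20,27),(30,27),(40,27),(50,27),(60,27),(72,27),(76,25),(80,22),(86,18),(92,18),(100,18),(110,18)]:
        a=np.linspace(0,2*np.pi,48,endpoint=False); L.append(np.column_stack([r*np.cos(a),r*np.sin(a),np.full(48,z)])/1000)
    return np.array(L)
def sil(c,base,Rm):
    m=np.zeros((384*2,512*2),np.uint8); P=bottle_pts()
    pr=[[2*proj(c,base+Rm@p) for p in ring] for ring in P]
    for i in range(len(pr)-1):
        h=cv2.convexHull(np.array(pr[i]+pr[i+1],np.float32)); cv2.fillConvexPoly(m,h.astype(np.int32),1)
    return m
E
python3 - <<'E'
from h import *
import pickle; w=pickle.load(open("w4.pkl","rb"))
im=w["img"].astype(int); hsv=cv2.cvtColor(w["img"],cv2.COLOR_RGB2HSV)
m=((hsv[...,0]<22)&(hsv[...,1]>110)).astype(np.uint8); m[:, :230]=0; m[:,310:]=0; m[:160]=0; m[285:]=0
m=cv2.resize(m,None,fx=2,fy=2,interpolation=cv2.INTER_NEAREST)
ys,xs=np.nonzero(m); print(m.sum(),xs.mean()/2,ys.mean()/2)
from scipy.optimize import minimize
def R(yaw): # bottle z along direction yaw, level
    d=np.array([np.cos(yaw),np.sin(yaw),0]); u=np.array([0,0,1.]); return np.column_stack([np.cross(u,d),u,d])
def cost(p):
    r=sil(w,np.array([p[0],p[1],.033]),R(p[2])); return 1-(r&m).sum()/(r|m).sum()
best=None
x0=np.array([0.575,-0.245,np.pi])
r=minimize(cost,x0,method="Nelder-Mead",options=dict(initial_simplex=[x0,x0+[.02,0,0],x0+[0,.02,0],x0+[0,0,.2]],xatol=1e-4,fatol=1e-4))
print(r.x,np.degrees(r.x[2]),r.fun); d=np.array([np.cos(r.x[2]),np.sin(r.x[2])]); print("mid",r.x[:2]+.055*d,"mouth",r.x[:2]+.11*d)
E
```

```text
15280 269.6062827225131 222.44267015706805
[ 0.56955669 -0.24219074  3.31767958] 190.08903785739003 0.08077524978933426
mid [ 0.51540718 -0.25182555] mouth [ 0.46125766 -0.26146036]
```

Run:
```python
from h import *
import pickle; w=pickle.load(open("w4.pkl","rb"))
c=[atz(w,(u/1.5,v/1.5),.014)[:2] for u,v in [(279,219),(494,183),(518,436),(336,463)]]
print(np.array(c),np.mean(c,0)); 
for i in range(4): d=c[(i+1)%4]-c[i]; print(np.linalg.norm(d),np.degrees(np.arctan2(d[1],d[0])))
r=sil(w,np.array([.5696,-.2422,.033]),np.column_stack([np.cross([0,0,1],[np.cos(3.3177),np.sin(3.3177),0]),[0,0,1],[np.cos(3.3177),np.sin(3.3177),0]]))
im=cv2.resize(w["img"][:,:,::-1],None,fx=2,fy=2); k=cv2.findContours(r,cv2.RETR_EXTERNAL,cv2.CHAIN_APPROX_NONE)[0]; cv2.drawContours(im,k,-1,(0,255,0),1)
cv2.imwrite("pics/fit.png",im[300:600,420:700])
```

```text
[[ 0.43188169 -0.34759089]
 [ 0.40492507 -0.18376149]
 [ 0.62646645 -0.14737025]
 [ 0.65464374 -0.31070627]] [ 0.52947924 -0.24735722]
0.16603231652687783 99.34376902028501
0.22451036568392949 9.328321104833377
0.16574865554560278 -80.21217410471034
0.2257950541543562 -170.59834850200818
```

View pics/fit.png

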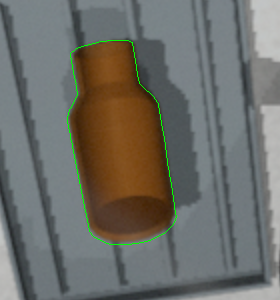

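```bash
python3 -c "
from h import *
plan((.5282,-.2495,.12),(180,0,100))
plan((.5282,-.2495,.023),(180,0,100),start=((.5282,-.2495,.12),(180,0,100)))"
```

```text
4 rows; err tool cm [ 1.57  7.9  13.6 ] rotvec [ 0.1  -0.01 -9.96]
[[0.39, 1.98, 3.4], [0.02, -0.0, -2.49]]
[[0.31, 1.99, 3.4], [0.02, -0.0, -2.49]]
[[0.22, 2.0, 3.4], [0.02, -0.0, -2.49]]
[[0.13, 2.01, 3.4], [0.02, -0.0, -2.49]]
3 rows; err tool cm [ 0.  -0.   9.7] rotvec [0. 0. 0.]
[[0.0, -0.0, 3.23], [0.0, 0.0, 0.0]]
[[0.0, -0.0, 3.23], [0.0, 0.0, 0.0]]
[[0.0, -0.0, 3.23], [0.0, 0.0, 0.0]]
```

play_rows --rows '[[0,[0.4,2.0,3.4],[0,0,-2.5]],[0,[0.3,2.0,3.4],[0,0,-2.5]],[0,[0.2,2.0,3.4],[0,0,-2.5]],[0,[0.1,2.0,3.4],[0,0,-2.5]],[0,[0,0,0],[0,0,0]],[0,[0,0,0],[0,0,0]]]'

```text
time: 5.45
ee_pos: [0.5342, -0.2421, 0.1206]
tcp_rot: [179.5, 0.3, 101.0]
wrist_force: [-0.4, 0.2, 0.4]
opening: 0.0852
```

Run:
```python
from h import *
plan((.5282,-.2495,.023),(180,0,100))
w=camera("wrist"); save(w,"w5",None,1.5)
print(proj(w,(.5282,-.2495,.06))*1.5)
```

```text
3 rows; err tool cm [-0.56 -0.81  9.76] rotvec [0.48 0.28 0.99]
[[-0.19, -0.27, 3.25], [0.16, 0.09, 0.33]]
[[-0.19, -0.26, 3.25], [0.16, 0.09, 0.33]]
[[-0.2, -0.25, 3.25], [0.16, 0.09, 0.33]]
[370.49981813 310.6522668 ]
```

View pics/w5.png

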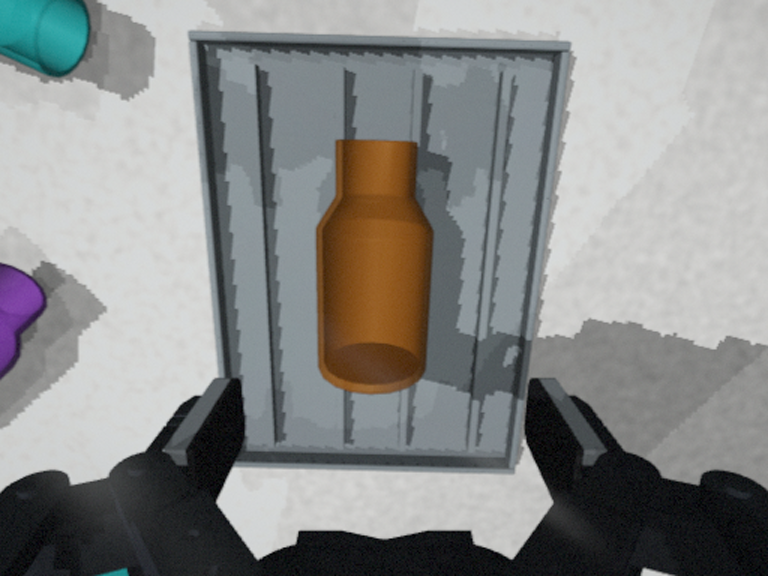

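play_rows --rows '[[0,[-0.3,-0.4,2.0],[0.2,0.1,0.4]],[0,[-0.2,-0.4,2.4],[0.2,0.1,0.4]],[0,[0,0,2.4],[0,0,0]],[0,[0,0,1.0],[0,0,0]],[0,[0,0,0],[0,0,0]],[0,[0,0,0],[0,0,0]]]'

```text
time: 6.1
ee_pos: [0.5303, -0.2499, 0.0525]
tcp_rot: [179.2, 0.6, 100.1]
wrist_force: [-0.3, -0.6, 0.8]
opening: 0.0851
```

Run:
```python
from h import *
plan((.5282,-.2495,.023),(180,0,100))
o=get_obs();print(o["ee_pos"],o["tcp_rot"])
```

```text
1 rows; err tool cm [ 0.11 -0.24  2.95] rotvec [0.79 0.58 0.08]
[[0.11, -0.24, 2.95], [0.79, 0.58, 0.08]]
[ 0.53033633 -0.24994007  0.05251657] [179.21201382   0.58426406 100.07492196]
```

play_rows --rows '[[0,[0.1,-0.2,1.3],[0.8,0.6,0]],[0,[0,0,1.0],[0,0,0]],[0,[0,0,0.7],[0,0,0]],[0,[0,0,0],[0,0,0]]]'

```text
time: 6.5
ee_pos: [0.5297, -0.25, 0.0232]
tcp_rot: [179.9, 0.1, 100.1]
wrist_force: [-0.2, -0.6, -0.3]
opening: 0.0857
```

Run:
```python
from h import *
plan((.5282,-.2495,.023),(180,0,100))
o=get_obs();print(o["ee_pos"],o["tcp_rot"],o["q"],o["wrist_force"])
```

```text
1 rows; err tool cm [ 0.08 -0.14  0.02] rotvec [0.12 0.07 0.07]
[[0.08, -0.14, 0.02], [0.12, 0.07, 0.07]]
[ 0.52972295 -0.25000458  0.02324679] [1.79878815e+02 7.46098743e-02 1.00071547e+02] [-2.52694512e+01  1.11628884e+01 -7.36253205e+00  7.13325686e+01
  9.23744017e-03 -3.53410653e+01] [-0.21662318 -0.59529963 -0.32087672]
```

Close gently.

play_rows --newtons 30 --rows '[[1,[0,0,0],[0,0,0]],[1,[0,0,0],[0,0,0]],[1,[0,0,0],[0,0,0]],[1,[0,0,0],[0,0,0]],[1,[0,0,0],[0,0,0]],[1,[0,0,0],[0,0,0]],[1,[0,0,0],[0,0,0]],[1,[0,0,0],[0,0,0]]]'

```text
time: 7.3
ee_pos: [0.5297, -0.2494, 0.0237]
tcp_rot: [179.9, 0.0, 100.1]
wrist_force: [-0.3, 1.0, 0.1]
opening: 0.0539
```

Run:
```python
from h import *
w=camera("wrist"); save(w,"w6",None,1.5)
o=get_obs();print(o["time"],o["ee_pos"],o["tcp_rot"],o["wrist_force"],o["opening"])
```

```text
7.35 [ 0.52969251 -0.24941269  0.02371912] [1.79872157e+02 1.30544239e-02 1.00093986e+02] [0.56031128 0.66722909 0.3432095 ] 0.05397152995846775
```

View pics/w6.png

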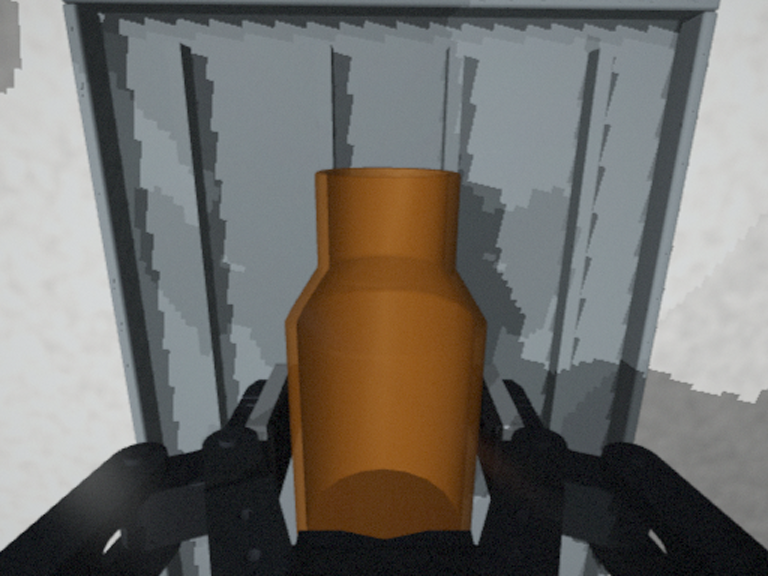

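Run:
```python
from h import *
import pickle
w=camera("wrist"); pickle.dump(w,open("w6.pkl","wb"))
o=get_obs()
hsv=cv2.cvtColor(w["img"],cv2.COLOR_RGB2HSV)
m=((hsv[...,0]<22)&(hsv[...,1]>110)).astype(np.uint8); m[:, :180]=0; m[:,340:]=0
m=cv2.resize(m,None,fx=2,fy=2,interpolation=cv2.INTER_NEAREST)
from scipy.optimize import minimize
def R(yaw):
    d=np.array([np.cos(yaw),np.sin(yaw),0]); u=np.array([0,0,1.]); return np.column_stack([np.cross(u,d),u,d])
K=500
def cost(p,z):
    r=sil(w,np.array([p[0],p[1],z]),R(p[2]))[:K]; return 1-(r&m[:K]).sum()/(r|m[:K]).sum()
for z in (.031,.033,.035):
    x0=np.array([.57,-.242,3.317])
    r=minimize(cost,x0,args=(z,),method="Nelder-Mead",options=dict(initial_simplex=[x0,x0+[.01,0,0],x0+[0,.01,0],x0+[0,0,.1]],xatol=1e-4,fatol=1e-4))
    b=np.array([*r.x[:2],z]); print(z,r.x,np.degrees(r.x[2]),r.fun,"base in tcp",rot(o["tcp_rot"]).T@(b-o["ee_pos"]))
```

```text
0.031 [ 0.57007315 -0.24240866  3.3099374 ] 189.64544342933874 0.01345068907896696 base in tcp [-0.00018486  0.04097872 -0.00718162]
0.033 [ 0.56989887 -0.24201029  3.31397543] 189.87680541168015 0.025747426891030822 base in tcp [ 0.0002374   0.04088149 -0.00918195]
0.035 [ 0.56996158 -0.24232179  3.3101546 ] 189.65788828882256 0.03832110892112828 base in tcp [-8.07762354e-05  4.08931072e-02 -1.11818524e-02]
```

Run:
```python
import numpy as np
from scipy.optimize import least_squares
S=[(4.98,10.08,.5498,.2416),(-2.0988,9.678,np.hypot(.4657,.13618),.30275),(1.3725,7.776,np.hypot(.44847,.26676),.25542),(11.163,-7.363,np.hypot(.52972,.25),.02325)]
S=np.array(S)
q2=np.radians(S[:,0]);e=np.radians(S[:,1]-S[:,0])
# linear: r=r0+a sin q2 + a2 cos q2 + c cos e - c2 sin e ; z=z0 + a cos q2 - a2 sin q2 + c sin e + c2 cos e
def f(p):
    r0,a,c,z0=p
    return np.r_[r0+a*np.sin(q2)+c*np.cos(e)-S[:,2], z0+a*np.cos(q2)+c*np.sin(e)-S[:,3]]
r=least_squares(f,[0,.4,.4,.0]);print(r.x,r.fun)
```

```text
[-0.0047126   0.50404187  0.51735959 -0.30653167] [ 4.55366686e-03 -1.90529871e-03 -3.18307417e-04 -2.33006025e-03
 -2.20883613e-06  1.49955436e-05 -3.53479506e-04  3.40693012e-04]
```

play_rows --rows '[[1,[0,0,-1.0],[0,0,0]],[1,[0,0,-2.5],[0,0,0]],[1,[0,-0.5,-4],[0,0,0]],[1,[0,-1.0,-4],[0,0,0]],[1,[0,-1.5,-4],[0,0,0]],[1,[0,-2,-4],[0,0,0]],[1,[0,-2,-4],[-2,0,0]],[1,[0,0,0],[-2,0,0]]]'

```text
time: 8.2
ee_pos: [0.4572, -0.2615, 0.271]
tcp_rot: [175.9, 0.1, 100.2]
wrist_force: [-0.2, 0.1, -1.1]
opening: 0.0538
```

Run:
```python
from h import *
w=camera("wrist"); save(w,"w7",None,1)
o=get_obs();print(o["time"],o["ee_pos"],o["tcp_rot"],o["q"],o["wrist_force"],o["opening"])
```

```text
8.25 [ 0.45740315 -0.26144381  0.26867691] [1.75843240e+02 4.31158281e-02 1.00165134e+02] [-31.16119026  -0.74175489   7.03547688  94.62489216   2.71121418
 -41.25327272] [ 1.3118174  -1.17485213 -0.4301814 ] 0.05395397438533637
```

View pics/w7.png

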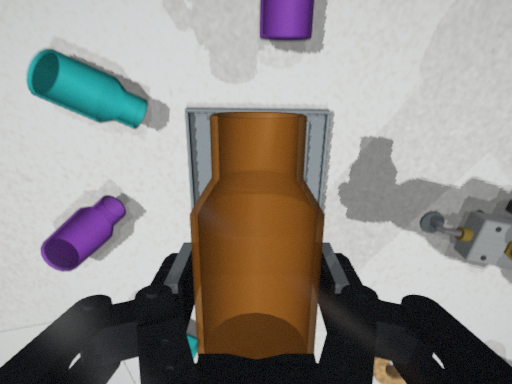

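play_rows --rows '[[1,[0,0,0],[-7,0,0]],[1,[0,0,0],[-8,0,0]],[1,[0,0,0],[-8,0,0]],[1,[0,0,0],[-8,0,0]],[1,[0,0,0],[-8,0,0]],[1,[0,0,0],[0,0,0]]]'

```text
time: 8.85
ee_pos: [0.4576, -0.2599, 0.2606]
tcp_rot: [135.9, -0.3, 100.3]
wrist_force: [0.2, -0.2, -2.5]
opening: 0.054
```

Run:
```python
from h import *
o=get_obs();print(o["time"],o["ee_pos"],o["tcp_rot"],o["q"],o["wrist_force"],o["opening"]); print(rot(o["tcp_rot"]).round(3))
```

```text
8.85 [ 0.45764311 -0.25992206  0.26064767] [135.94299646  -0.2971374  100.28351912] [-47.49044977 -25.89211329 -24.56688267  64.23049559  36.17400391
 -48.65448856] [ 0.19169136 -0.19203005 -2.51402571] 0.05401863446397838
[[-0.179  0.708  0.684]
 [ 0.984  0.125  0.128]
 [ 0.005  0.695 -0.719]]
```

```bash
cat > kin.py <<'E'
from h import *
from scipy.optimize import least_squares
D=[([66.9798,5.0129,10.0335,95.0981,0,89.9986],[.215,.506,.24156],[-180,.0774,66.981]),
([16.30143,-2.09878,9.67811,101.76638,-.0026,14.78994],[.4657,.13618,.302746],[179.989,0,91.511]),
([-30.7817,1.3725,7.77645,96.37565,.06996,-30.65763],[.448466,-.266756,.25542],[179.94,-.0457,89.876]),
([-25.26945,11.16289,-7.36253,71.33257,.00924,-35.34107],[.529723,-.250005,.023247],[179.8788,.0746,100.0715]),
([-31.16119,-.74175,7.03548,94.62489,2.71121,-41.25327],[.457403,-.261444,.268677],[175.84324,.0431,100.165]),
([-47.49045,-25.89211,-24.56688,64.2305,36.174,-48.65449],[.457643,-.259922,.260648],[135.943,-.2971,100.2835])]
def Ry(a): return Ro.from_euler('y',a,degrees=True).as_matrix()
def Rz(a): return Ro.from_euler('z',a,degrees=True).as_matrix()
def Rx(a): return Ro.from_euler('x',a,degrees=True).as_matrix()
R0=None
def Rm(q,s5=1,s6=1): return Rz(q[0])@Ry(q[1]-q[2]+q[3])@Rz(s5*q[4])@Rx(s6*q[5])
def add(q,p,r): D.append((q,p,r))
def basis(q):
    A=Rz(q[0]); cols=[]
    M=[np.eye(3),Ry(q[1]),Ry(q[1]-q[2]),Ry(q[1]-q[2]+q[3]),Ry(q[1]-q[2]+q[3])@Rz(S5*q[4])]
    for i,m in enumerate(M):
        for k in ([0,2] if i<3 else ([0] )): cols.append((A@m)[:,k])
    return np.array(cols).T
best=None
for s5 in (1,-1):
    for s6 in (1,-1):
        C=[Rm(q,s5,s6).T@rot(r) for q,p,r in D]; sp=np.std(C,0).max()
        if best is None or sp<best[0]: best=(sp,s5,s6,Ro.from_matrix(np.array(C)).mean().as_matrix())
_,S5,S6,R0=best
prior=np.array([0,.2,0,.3,.45,0,.0,.25])
def fit(lam=.02):
    global T
    A=np.vstack([basis(q) for q,p,r in D]+[lam*np.eye(8)]); b=np.concatenate([p for q,p,r in D]+[lam*prior])
    T=np.linalg.lstsq(A,b,rcond=None)[0]; res=A@T-b; return res[:-8]
def fk(q): return basis(q)@T, Rm(q,S5,S6)@R0
LO=np.array([-179.16,-48.56,-65.8,-126.05,-82.76,-180]);HI=np.array([179.16,103.87,70.77,130.52,87.17,180])
def ik(p,R,q0,clip=True):
    def f(x):
        pp,RR=fk(x); return np.r_[(pp-p)*1000,Ro.from_matrix(RR.T@R).as_rotvec(degrees=True)*3]
    r=least_squares(f,np.clip(q0,LO+1,HI-1),bounds=(LO,HI)); return r.x,np.abs(r.fun).max()
fit()
E
python3 - <<'E'
from kin import *
print(best[0],S5,S6,R0.round(2))
for lam in (.1,.02,.003):
    res=fit(lam); print(lam,T.round(4),np.abs(res).max())
fit(.02)
def horiz(az): a=np.radians(az); z=np.array([np.cos(a),np.sin(a),0]);y=np.array([0,0,1.]); return np.column_stack([np.cross(y,z),y,z])
for az in (0,10,20,30,45):
    for z in (.115,.2):
        g=np.array([.5266,.205,z]); q,e=ik(g+.009*horiz(az)[:,2],horiz(az),[20,-20,-20,0,0,0]); print(az,z,q.round(1),e)
E
```

```text
3.071422882151498e-06 1 1 [[ 0. -0.  1.]
 [ 1. -0. -0.]
 [ 0.  1.  0.]]
0.1 [0.0011 0.1497 0.0008 0.3989 0.5186 0.0442 0.1207 0.2741] 0.004167394390028278
0.02 [0.0011 0.1497 0.0008 0.3989 0.5186 0.0442 0.1207 0.2741] 0.0007984393540753087
0.003 [0.0011 0.1497 0.0008 0.3989 0.5186 0.0442 0.1207 0.2741] 2.417935489334999e-05
0 0.115 [ 41.5   5.9 -65.8 -79.6 -47.3  -5.6] 18.073012261066236
0 0.2 [ 41.  -34.3 -65.8 -23.9 -45.9   5.2] 15.87406787146827
10 0.115 [ 35.2  16.6 -65.8 -95.4 -30.6  -6.1] 33.711223800241285
10 0.2 [ 34.6 -43.9 -65.8  -9.9 -29.1   5.4] 31.47480284249599
20 0.115 [ 24.2 -38.2 -65.8  -8.   -6.1   1.8] 58.467786587626215
20 0.2 [ 23.1 -48.6 -65.8  -4.   -3.9   0.8] 39.533210591197744
30 0.115 [  5.3 -27.  -65.8 -23.4  35.3  -7.8] 37.781353679373254
30 0.2 [ 10.4 -45.9 -65.8  -7.2  23.4  -4.7] 34.8096679483004
45 0.115 [  0.1   3.2 -65.8 -75.2  50.1   4.6] 16.12581065986213
45 0.2 [  0.5 -31.8 -65.8 -27.9  48.9  -4.4] 13.55405686082557
```

```bash
cat >> kin.py <<'E'
def horiz(az,el=0):
    a=np.radians(az);e=np.radians(el); z=np.array([np.cos(a)*np.cos(e),np.sin(a)*np.cos(e),np.sin(e)]);x=np.array([-np.sin(a),np.cos(a),0]); return np.column_stack([x,np.cross(z,x),z])
def search(p,R,n=12,seed=0):
    rng=np.random.default_rng(seed); out=None
    for i in range(n):
        q,e=ik(p,R,LO+(HI-LO)*rng.uniform(.2,.8,6))
        if e<.5:
            mar=np.min(np.minimum(q-LO,HI-q)); 
            if out is None or mar>out[1]: out=(q,mar)
    return out
E
python3 - <<'E'
from kin import *
for el in (0,-20):
  for az in range(-180,180,15):
    r=[]
    for z in (.12,.21):
        R=horiz(az,el); g=np.array([.5266,.205,z]); s=search(g+.009*R[:,2],R); r.append(None if s is None else (s[0].round(0),round(s[1],1)))
    if any(x is not None for x in r): print(el,az,r)
E
```

```text
0 -30 [(array([ 49.,   4., -56., -60., -79.,   0.]), np.float64(4.1)), (array([ 49., -11., -55., -44., -79.,   0.]), np.float64(4.1))]
0 -15 [(array([ 45.,  -5., -65., -60., -60.,  -0.]), np.float64(0.7)), (array([ 45., -23., -64., -41., -60.,  -0.]), np.float64(1.5))]
0 60 [(array([ -4.,  -3., -64., -60.,  64.,  -0.]), np.float64(2.2)), (array([ -4., -21., -63., -42.,  64.,  -0.]), np.float64(2.9))]
0 75 [(array([ -6.,   6., -54., -60.,  81.,  -0.]), np.float64(5.8)), (array([ -6.,  -9., -54., -45.,  81.,  -0.]), np.float64(5.8))]
-20 -90 [(array([ 41.,  49.,  28., 130., -45., 158.]), np.float64(0.6)), None]
-20 -75 [(array([ 44.,  38.,  13., 118., -55., 148.]), np.float64(12.4)), (array([ 44.,  35.,  18., 127., -55., 148.]), np.float64(3.9))]
-20 -60 [(array([ 46.,  26.,  -2., 100., -64., 131.]), np.float64(18.3)), (array([ 46.,  22.,   3., 109., -64., 131.]), np.float64(18.3))]
-20 -45 [(array([ 47.,   8., -21.,  67., -70.,  97.]), np.float64(12.9)), (array([ 47.,   4., -15.,  78., -70.,  97.]), np.float64(12.9))]
-20 -30 [(array([ 47., -12., -43.,  27., -66.,  55.]), np.float64(1
[... 507 characters left out ...]
, -55.,   6.,  56., -32.]), np.float64(10.6)), (array([ -2., -30., -49.,  19.,  56., -32.]), np.float64(17.2))]
-20 75 [(array([ -4.,  -9., -39.,  33.,  67., -61.]), np.float64(19.7)), (array([ -4., -14., -33.,  44.,  67., -61.]), np.float64(19.7))]
-20 90 [(array([  -5.,   11.,  -18.,   74.,   69., -104.]), np.float64(17.7)), (array([  -5.,    7.,  -12.,   84.,   69., -104.]), np.float64(17.7))]
-20 105 [(array([  -3.,   28.,    1.,  104.,   63., -134.]), np.float64(24.1)), (array([  -3.,   24.,    6.,  113.,   63., -134.]), np.float64(17.9))]
-20 120 [(array([  -1.,   40.,   16.,  120.,   54., -150.]), np.float64(10.2)), (array([  -1.,   36.,   21.,  129.,   54., -150.]), np.float64(1.7))]
```

```bash
cat >> kin.py <<'E'
def interp(P0,R0_,P1,R1,n,q0):
    rv=Ro.from_matrix(R0_.T@R1).as_rotvec(); out=[];q=np.array(q0,float);bad=0;st=0;mar=99
    for i in range(1,n+1):
        R=R0_@Ro.from_rotvec(rv*i/n).as_matrix(); p=P0+(P1-P0)*i/n
        q2,e=ik(p,R,q); st=np.maximum(st,np.abs(q2-q)); bad=max(bad,e); q=q2; mar=min(mar,np.min(np.minimum(q-LO,HI-q)))
    print("n",n,"err",round(bad,2),"maxstep",np.round(st,1),"margin",round(mar,1),"q",q.round(1)); return q
E
python3 - <<'E'
from kin import *
for az in (-20,-22,-25,-28):
    R=horiz(az); 
    for z in (.12,.2,.26):
        s=search(np.array([.5266,.205,z])+.0085*R[:,2],R); print(az,z,None if s is None else (s[0].round(1),s[1].round(1)))
o=get_obs();P=o["ee_pos"];R=rot(o["tcp_rot"])
for az1 in (0,-15):
  for W in ([.50,.02,.32],[.52,.1,.32],[.45,.1,.36]):
    print(az1,W)
    q=interp(P,R,np.array(W),horiz(az1,-45),10,o["q"])
    q=interp(np.array(W),horiz(az1,-45),np.array([.5266,.205,.27])+.0085*horiz(-24)[:,2],horiz(-24),10,q)
    q=interp(np.array([.5266,.205,.27])+.0085*horiz(-24)[:,2],horiz(-24),np.array([.5266,.205,.115])+.0085*horiz(-24)[:,2],horiz(-24),6,q)
E
```

```text
-20 0.12 (array([ 46.9,  -1.8, -62.1, -60.3, -66.9,  -0. ]), np.float64(3.7))
-20 0.2 (array([ 46.9, -17.4, -61.7, -44.3, -66.9,  -0. ]), np.float64(4.1))
-20 0.26 (array([ 46.9, -25.9, -59.4, -33.4, -66.9,  -0. ]), np.float64(6.4))
-22 0.12 (array([ 47.4,  -0.6, -60.9, -60.3, -69.4,  -0. ]), np.float64(4.9))
-22 0.2 (array([ 47.4, -15.7, -60.5, -44.8, -69.4,  -0. ]), np.float64(5.3))
-22 0.26 (array([ 47.4, -24.1, -58.2, -34.1, -69.4,  -0. ]), np.float64(7.6))
-25 0.12 (array([ 48. ,   1.3, -59. , -60.3, -73. ,  -0. ]), np.float64(6.8))
-25 0.2 (array([ 48. , -13.2, -58.6, -45.4, -73. ,  -0. ]), np.float64(7.2))
-25 0.26 (array([ 48. , -21.4, -56.4, -35. , -73. ,  -0. ]), np.float64(9.4))
-28 0.12 (array([ 48.5,   3.1, -57.1, -60.2, -76.5,  -0. ]), np.float64(6.3))
-28 0.2 (array([ 48.5, -10.8, -56.7, -45.9, -76.5,  -0. ]), np.float64(6.3))
-28 0.26 (array([ 48.5, -18.8, -54.6, -35.8, -76.5,  -0. ]), np.float64(6.3))
0 [0.5, 0.02, 0.32]
n 10 err 0.0 maxstep [6.  3.9 2.2 1.3 5.  5.3] margin 3.8 q [  3.7 -43.6 -30.6  58.1  -2.6   2.6]
n 10 err 4.09 maxstep [ 6.2  9.4  4.5 21.3  8.5  9
[... 1055 characters left out ...]
  0. ] margin 6.0 q [ 47.8   1.7 -59.6 -61.3 -71.8  -0. ]
-15 [0.52, 0.1, 0.32]
n 10 err 0.0 maxstep [8.5 5.6 3.6 2.5 7.7 8.2] margin 3.6 q [ 24.3 -32.8 -23.9  61.2 -26.6  30. ]
n 10 err 0.0 maxstep [ 3.3  6.7  3.7 21.8  5.3 11.7] margin 9.3 q [ 47.8 -23.4 -56.5 -33.1 -71.8  -0. ]
n 6 err 0.0 maxstep [0.  5.2 1.2 4.9 0.  0. ] margin 6.0 q [ 47.8   1.7 -59.6 -61.3 -71.8  -0. ]
-15 [0.45, 0.1, 0.36]
n 10 err 3.71 maxstep [9.8 6.2 3.9 3.2 8.7 9.1] margin 0.0 q [ 29.7 -39.2 -22.3  71.5 -29.9  35. ]
n 10 err 0.0 maxstep [ 3.3  8.   3.8 23.3  5.3 12.2] margin 7.0 q [ 47.8 -23.4 -56.5 -33.1 -71.8  -0. ]
n 6 err 0.0 maxstep [0.  5.2 1.2 4.9 0.  0. ] margin 6.0 q [ 47.8   1.7 -59.6 -61.3 -71.8  -0. ]
```

```bash
cat >> kin.py <<'E'
def planR(p,R,**k):
    return plan(p,Ro.from_matrix(R).as_euler('xyz',degrees=True),**k)
E
python3 - <<'E'
from kin import *
planR([.52,.1,.31],horiz(-15,-45),rate=3.5,deg=5)
E
```

```text
11 rows; err tool cm [34.33 12.33  5.32] rotvec [ -0.99 -17.94  17.82]
[[3.12, 1.12, 0.48], [-0.09, -1.63, 1.62]]
[[3.16, 1.03, 0.4], [-0.09, -1.63, 1.62]]
[[3.2, 0.94, 0.31], [-0.09, -1.63, 1.62]]
[[3.23, 0.85, 0.22], [-0.09, -1.63, 1.62]]
[[3.26, 0.76, 0.13], [-0.09, -1.63, 1.62]]
[[3.28, 0.67, 0.03], [-0.09, -1.63, 1.62]]
[[3.3, 0.57, -0.06], [-0.09, -1.63, 1.62]]
[[3.31, 0.48, -0.15], [-0.09, -1.63, 1.62]]
[[3.32, 0.39, -0.25], [-0.09, -1.63, 1.62]]
[[3.32, 0.29, -0.34], [-0.09, -1.63, 1.62]]
[[3.32, 0.2, -0.43], [-0.09, -1.63, 1.62]]
```

play_rows --rows '[[1,[1.5,1.1,0.5],[0,-1.6,1.6]],[1,[3.2,1.0,0.4],[0,-1.6,1.6]],[1,[3.2,0.9,0.3],[0,-1.6,1.6]],[1,[3.2,0.8,0.2],[0,-1.6,1.6]],[1,[3.3,0.8,0.1],[0,-1.6,1.6]],[1,[3.3,0.7,0],[0,-1.6,1.6]],[1,[3.3,0.6,-0.1],[0,-1.6,1.6]],[1,[3.3,0.5,-0.2],[0,-1.6,1.6]],[1,[3.3,0.4,-0.3],[0,-1.6,1.6]],[1,[3.3,0.3,-0.3],[0,-1.6,1.6]],[1,[2.5,0.2,-0.4],[0,-1.6,1.6]],[1,[0,0,0],[0,0,0]]]'

```text
time: 10.05
ee_pos: [0.5278, 0.0882, 0.3195]
tcp_rot: [136.4, 1.5, 73.6]
wrist_force: [0.2, 0.1, -1.0]
opening: 0.0539
```

Run:
```python
from kin import *
o=get_obs();print(o["time"],o["ee_pos"],o["q"],o["opening"])
P=o["ee_pos"];R=rot(o["tcp_rot"]);G=np.array([.5266,.205,.25])+.0085*horiz(-24)[:,2]
interp(P,R,G,horiz(-24),20,o["q"])
planR(G,horiz(-24),deg=2.6)
```

```text
10.05 [0.52777907 0.08821362 0.31952312] [ 22.86210085 -30.68661685 -22.06014213  62.81484114 -26.8528652
  29.86262123] 0.053850423927172056
n 20 err 0.0 maxstep [ 1.7  4.3  2.1 12.2  2.6  6.4] margin 8.3 q [ 47.8 -21.1 -57.5 -36.4 -71.8  -0. ]
19 rows; err tool cm [11.24 -6.46  3.04] rotvec [-46.19  -6.55   4.49]
[[0.59, -0.34, 0.16], [-2.43, -0.34, 0.24]]
[[0.59, -0.35, 0.14], [-2.43, -0.34, 0.24]]
[[0.59, -0.36, 0.12], [-2.43, -0.34, 0.24]]
[[0.59, -0.36, 0.1], [-2.43, -0.34, 0.24]]
[[0.59, -0.37, 0.09], [-2.43, -0.34, 0.24]]
[[0.59, -0.38, 0.07], [-2.43, -0.34, 0.24]]
[[0.59, -0.38, 0.05], [-2.43, -0.34, 0.24]]
[[0.58, -0.38, 0.03], [-2.43, -0.34, 0.24]]
[[0.58, -0.39, 0.01], [-2.43, -0.34, 0.24]]
[[0.58, -0.39, -0.01], [-2.43, -0.34, 0.24]]
[[0.58, -0.39, -0.03], [-2.43, -0.34, 0.24]]
[[0.58, -0.39, -0.05], [-2.43, -0.34, 0.24]]
[[0.58, -0.39, -0.07], [-2.43, -0.34, 0.24]]
[[0.57, -0.39, -0.09], [-2.43, -0.34, 0.24]]
[[0.57, -0.39, -0.11], [-2.43, -0.34, 0.24]]
[[0.57, -0.39, -0.13], [-2.43, -0.34, 0.24]]
[[0.57, -0.38, -0.15], [-2.43, -0.34, 0.24]]
[[0.56, -0.38, -0.17], [-2.43, -0.34, 0.24]]
[[0.56, -0.37, -0.19], [-2.43, -0.34, 0.24]]
```

play_rows --rows '[[1,[0.6,-0.3,0.2],[-2.4,-0.3,0.2]],[1,[0.6,-0.3,0.1],[-2.4,-0.3,0.2]],[1,[0.6,-0.4,0.1],[-2.4,-0.3,0.2]],[1,[0.6,-0.4,0.1],[-2.4,-0.3,0.2]],[1,[0.6,-0.4,0.1],[-2.4,-0.3,0.2]],[1,[0.6,-0.4,0.1],[-2.4,-0.3,0.2]],[1,[0.6,-0.4,0],[-2.4,-0.3,0.2]],[1,[0.6,-0.4,0],[-2.4,-0.3,0.2]],[1,[0.6,-0.4,0],[-2.4,-0.3,0.2]],[1,[0.6,-0.4,0],[-2.4,-0.3,0.2]]]'

```text
time: 11.05
ee_pos: [0.5324, 0.1525, 0.2916]
tcp_rot: [111.0, 2.9, 69.7]
wrist_force: [-0.3, 0.8, -1.0]
opening: 0.054
```

Run:
```python
from kin import *
o=get_obs();print(o["time"],o["ee_pos"],o["q"],o["opening"])
P=o["ee_pos"];R=rot(o["tcp_rot"]);G=np.array([.5266,.205,.25])+.0085*horiz(-24)[:,2]
interp(P,R,G,horiz(-24),10,o["q"])
planR(G,horiz(-24),deg=2.4)
```

```text
11.05 [0.53242082 0.15254581 0.29155217] [ 39.89187862 -36.33047413 -42.3640116   32.60456632 -54.99047874
  30.1145391 ] 0.054041450624413435
n 10 err 0.0 maxstep [ 1.1  4.   1.8 11.2  2.2  5.7] margin 8.3 q [ 47.8 -21.1 -57.5 -36.4 -71.8  -0. ]
9 rows; err tool cm [ 4.87 -4.2  -0.01] rotvec [-20.91  -3.11   3.54]
[[0.54, -0.47, -0.0], [-2.32, -0.35, 0.39]]
[[0.54, -0.47, -0.02], [-2.32, -0.35, 0.39]]
[[0.53, -0.47, -0.05], [-2.32, -0.35, 0.39]]
[[0.53, -0.47, -0.07], [-2.32, -0.35, 0.39]]
[[0.53, -0.47, -0.09], [-2.32, -0.35, 0.39]]
[[0.52, -0.47, -0.11], [-2.32, -0.35, 0.39]]
[[0.52, -0.47, -0.14], [-2.32, -0.35, 0.39]]
[[0.51, -0.47, -0.16], [-2.32, -0.35, 0.39]]
[[0.51, -0.47, -0.18], [-2.32, -0.35, 0.39]]
```

play_rows --rows '[[1,[0.5,-0.5,0],[-2.1,-0.3,0.4]],[1,[0.5,-0.5,0],[-2.1,-0.3,0.4]],[1,[0.5,-0.5,0],[-2.1,-0.3,0.4]],[1,[0.5,-0.4,0],[-2.1,-0.3,0.4]],[1,[0.5,-0.4,-0.1],[-2.1,-0.3,0.4]],[1,[0.5,-0.4,-0.1],[-2.1,-0.3,0.4]],[1,[0.5,-0.4,-0.1],[-2.1,-0.3,0.4]],[1,[0.5,-0.4,-0.1],[-2.1,-0.3,0.4]],[1,[0.5,-0.4,-0.2],[-2.1,-0.3,0.4]],[1,[0.3,-0.3,-0.2],[-2.0,-0.3,0.2]],[1,[0,0,0],[0,0,0]]]'

```text
time: 12.15
ee_pos: [0.5349, 0.2053, 0.2557]
tcp_rot: [89.0, 0.8, 65.0]
wrist_force: [-0.2, -0.0, -1.6]
opening: 0.0538
```

Run:
```python
from kin import *
o=get_obs();print(o["time"],o["ee_pos"],o["q"],o["opening"])
G=np.array([.5266,.205,.22])+.0085*horiz(-24)[:,2]
planR(G,horiz(-24),deg=2.4)
s=camera("scene");w=camera("wrist");t=camera("top")
save(s,"s8",(250,100,400,220),5);save(w,"w8",None,1.2);save(t,"t8",(100,150,260,300),4)
R=rot(o["tcp_rot"]); print("mouth",o["ee_pos"]+R@[0,-.069,-.0085],"base",o["ee_pos"]+R@[0,.041,-.0085])
import pickle; pickle.dump((s,w,t,o),open("c8.pkl","wb"))
```

```text
12.15 [0.53490846 0.20526199 0.2557434 ] [ 48.24323738 -17.29970957 -59.02156683 -45.05071578 -73.2192158
  -4.01544806] 0.0538123217704773
1 rows; err tool cm [-0.31 -3.58  0.05] rotvec [0.95 1.01 0.84]
[[-0.31, -3.58, 0.05], [0.95, 1.01, 0.84]]
mouth [0.52783288 0.20746153 0.1866178 ] base [0.52683366 0.20968158 0.29659085]
```

View pics/s8.png

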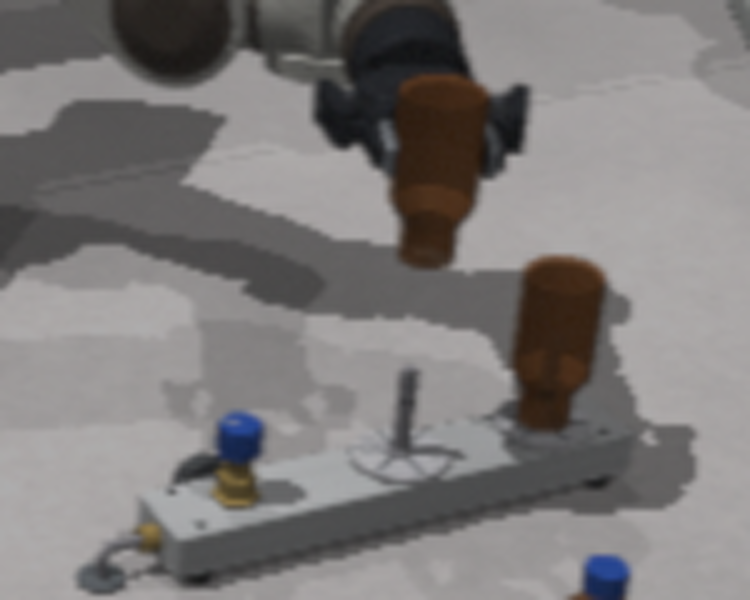

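View pics/w8.png

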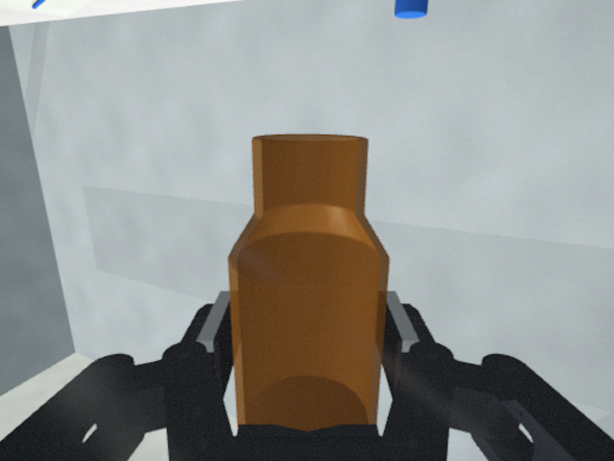

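View pics/t8.png

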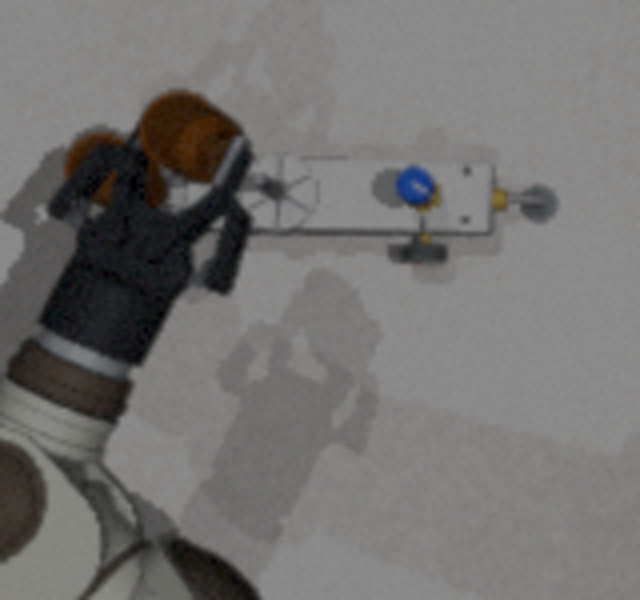

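```bash
cat > fitb.py <<'E'
from kin import *
from scipy.optimize import minimize
def fitgrip(w,o,verbose=True):
    hsv=cv2.cvtColor(w["img"],cv2.COLOR_RGB2HSV)
    m=((hsv[...,0]<22)&(hsv[...,1]>110)).astype(np.uint8); m[:, :180]=0; m[:,340:]=0
    m=cv2.resize(m,None,fx=2,fy=2,interpolation=cv2.INTER_NEAREST); K=480
    Rt=rot(o["tcp_rot"])
    Rb0=np.column_stack([[1,0,0],[0,0,-1],[0,-1,0]]).astype(float); # bottle z = -tool y
    Rb0[:,1]=np.cross(Rb0[:,2],Rb0[:,0])
    def pose(p):
        Rb=Ro.from_rotvec([p[2],0,p[3]]).as_matrix()@Rb0; g=np.array([p[0],0,p[4]]); base=g+Rb@np.array([0,0,-.041+p[1]]); return base,Rb
    def cost(p):
        b,Rb=pose(p); r=sil(w,o["ee_pos"]+Rt@b,Rt@Rb)[:K]; return 1-(r&m[:K]).sum()/(r|m[:K]).sum()
    x0=np.array([0,0,0,0,-.0085]); S=[x0]+[x0+np.eye(5)[i]*s for i,s in enumerate([.004,.006,.08,.06,.004])]
    r=minimize(cost,x0,method="Nelder-Mead",options=dict(initial_simplex=S,xatol=1e-4,fatol=1e-5,maxiter=600)); p=r.x
    b,Rb=pose(p); mouth=b+Rb@[0,0,.11]
    print("cost",r.fun,"base",b,"mouth",mouth,"tilt x,z deg",np.degrees(p[2:4]))
    print("world mouth",o["ee_pos"]+Rt@mouth,"axis",(Rt@Rb)[:,2])
    return b,mouth
E
python3 - <<'E'
from fitb import *
import pickle; s,w,t,o=pickle.load(open("c8.pkl","rb"))
fitgrip(w,o)
w6=pickle.load(open("w6.pkl","rb")); fitgrip(w6,dict(ee_pos=np.array([.5297,-.2494,.0237]),tcp_rot=[179.87,.013,100.09]))
E
```

```text
cost 0.016868131868131853 base [-0.00053151  0.04175158 -0.00643643] mouth [ 0.00060293 -0.06824231 -0.0061965 ] tilt x,z deg [-0.12497334  0.5909114 ]
world mouth [0.53016827 0.20704967 0.18740521] axis [ 0.01542051 -0.01175828 -0.99981196]
cost 0.011095523530161966 base [ 0.00014228  0.04112946 -0.00559392] mouth [ 0.00068989 -0.06886833 -0.00602541] tilt x,z deg [0.22474766 0.2852355 ]
world mouth [ 0.46176242 -0.26078722  0.02956898] axis [-0.98539246 -0.17029085  0.00165254]
```

play_rows --rows '[[1,[-0.3,-0.8,0],[0.5,0.5,0.4]],[1,[0,-0.8,0],[0.5,0.5,0.4]],[1,[0,-0.8,0],[0,0,0]],[1,[0,0,0],[0,0,0]],[1,[0,0,0],[0,0,0]]]'

```text
time: 12.8
ee_pos: [0.5352, 0.2023, 0.2385]
tcp_rot: [90.2, -0.2, 65.9]
wrist_force: [-0.4, -0.2, -0.7]
opening: 0.054
```

Run:
```python
from kin import *
o=get_obs();print(o["time"],o["ee_pos"],o["tcp_rot"],o["wrist_force"])
planR([.5338,.2017,.20],horiz(-24)); R=rot(o["tcp_rot"]); print("mouth",o["ee_pos"]+R@[0.0005,-.0685,-.008],R[2])
```

```text
12.8 [0.53515707 0.20231056 0.23852744] [90.20851641 -0.23711778 65.91682485] [-0.36070462 -0.23675415 -0.71664897]
1 rows; err tool cm [-0.13 -3.85 -0.08] rotvec [-0.21  0.08 -0.24]
[[-0.13, -3.85, -0.08], [-0.21, 0.08, -0.24]]
mouth [0.52794555 0.20639193 0.17005966] [ 0.00413847  0.99998481 -0.00363926]
```

play_rows --rows '[[1,[-0.1,-1.0,-0.1],[-0.2,0.1,-0.2]],[1,[0,-1.2,0],[0,0,0]],[1,[0,-1.2,0],[0,0,0]],[1,[0,-1.0,0],[0,0,0]],[1,[0,0,0],[0,0,0]],[1,[0,0,0],[0,0,0]]]'

```text
time: 13.4
ee_pos: [0.5348, 0.2027, 0.1973]
tcp_rot: [89.9, -0.2, 65.9]
wrist_force: [-0.4, -0.4, -1.7]
opening: 0.0536
```

Run:
```python
from kin import *
o=get_obs();print(o["time"],o["ee_pos"],o["tcp_rot"],o["wrist_force"],o["q"])
planR([.5338,.2017,.1145],horiz(-24)); R=rot(o["tcp_rot"]); print("mouth",o["ee_pos"]+R@[0.0005,-.0685,-.008],R[2])
s=camera("scene"); save(s,"s9",(290,130,380,220),8)
t=camera("top"); save(t,"t9",(100,150,260,300),4)
```

```text
13.4 [0.53483292 0.20272095 0.19728753] [89.91772165 -0.23365877 65.929457  ] [-0.36858284 -0.40103824 -1.69173393] [ 4.78490173e+01 -1.08394066e+01 -6.11830209e+01 -5.06087282e+01
 -7.19197149e+01 -1.83644387e-02]
2 rows; err tool cm [-0.17 -8.28 -0.06] rotvec [ 0.08  0.07 -0.23]
[[-0.08, -4.14, -0.03], [0.04, 0.04, -0.12]]
[[-0.08, -4.14, -0.03], [0.04, 0.04, -0.12]]
mouth [0.52793628 0.20665533 0.12877872] [0.0040781  0.99999065 0.00143602]
```

View pics/s9.png

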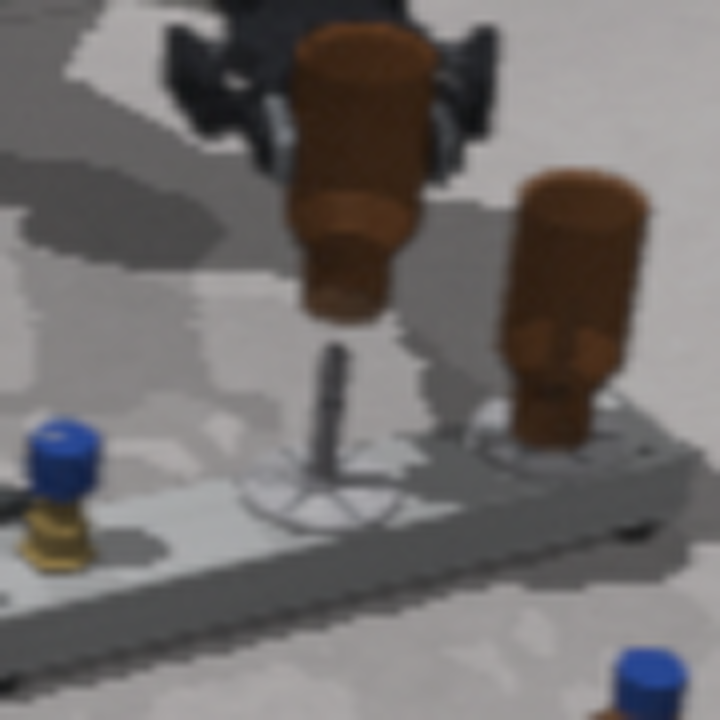

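play_rows --rows '[[1,[-0.1,-1.0,0],[0,0,0]],[1,[-0.1,-1.2,0],[0,0,0]],[1,[0,-1.2,0],[0,0,0]],[1,[0,-1.2,0],[0,0,0]],[1,[0,-1.2,0],[0,0,0]],[1,[0,-1.0,0],[0,0,0]],[1,[0,0,0],[0,0,0]],[1,[0,0,0],[0,0,0]]]'

```text
time: 14.3
ee_pos: [0.5361, 0.2031, 0.1357]
tcp_rot: [89.7, -1.0, 65.9]
wrist_force: [-1.4, -0.5, -1.0]
opening: 0.054
```

Run:
```python
from kin import *
o=get_obs();print(o["time"],o["ee_pos"],o["tcp_rot"],o["wrist_force"],o["torque"],o["q"])
planR([.5338,.2017,.1145],horiz(-24)); R=rot(o["tcp_rot"]); print("mouth",o["ee_pos"]+R@[0.0005,-.0685,-.008],R[2])
s=camera("scene"); save(s,"s10",(290,130,380,220),8)
```

```text
14.3 [0.53613263 0.20314193 0.13567621] [89.66749454 -0.98800502 65.91434243] [-1.40867818 -0.46744321 -1.0014839 ] [0.47935043 1.02264632 0.00228257] [ 4.77608430e+01  2.40614283e+00 -6.11257640e+01 -6.45991771e+01
 -7.18492916e+01 -2.61529993e-02]
1 rows; err tool cm [-0.26 -2.11 -0.17] rotvec [ 0.33  0.09 -0.99]
[[-0.26, -2.11, -0.17], [0.33, 0.09, -0.99]]
mouth [0.52987854 0.20777989 0.06714975] [0.01724309 0.99983449 0.00580242]
```

View pics/s10.png

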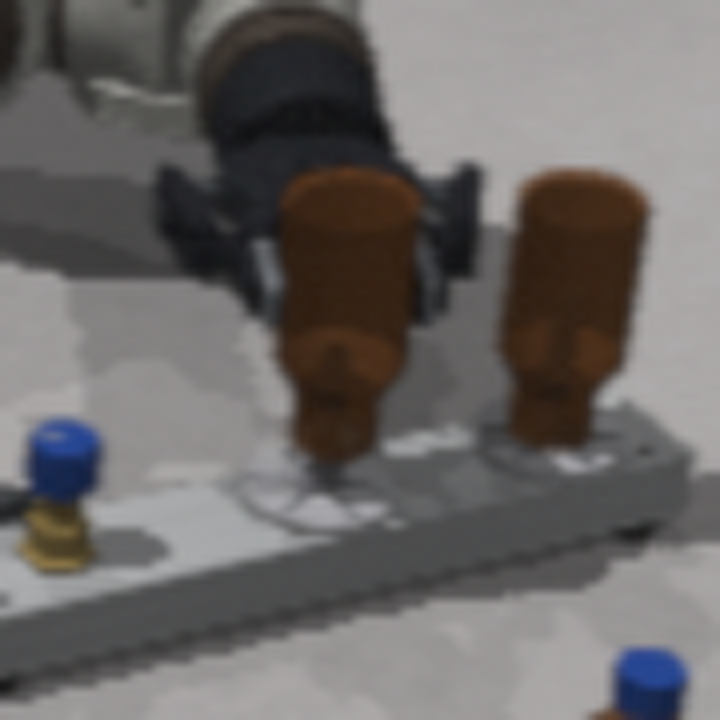

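play_rows --rows '[[1,[-0.3,-0.5,-0.2],[0.3,0.1,-1.0]],[1,[-0.1,-0.5,0],[0,0,0]],[1,[0,-0.5,0],[0,0,0]],[1,[0,0,0],[0,0,0]],[1,[0,0,0],[0,0,0]]]'

```text
time: 14.85
ee_pos: [0.5327, 0.2004, 0.1219]
tcp_rot: [89.9, -0.1, 66.0]
wrist_force: [-0.1, -0.3, -1.1]
opening: 0.0542
```

Run:
```python
from kin import *
o=get_obs();print(o["time"],o["ee_pos"],o["tcp_rot"],o["wrist_force"],o["torque"])
planR([.5338,.2017,.1145],horiz(-24)); R=rot(o["tcp_rot"]); print("mouth",o["ee_pos"]+R@[0.0005,-.0685,-.008],R[2])
```

```text
14.85 [0.53268456 0.2004285  0.12187383] [89.92070328 -0.11937474 66.02037378] [-0.13289539 -0.26265509 -1.06626076] [0.52226814 1.01233486 0.03784237]
1 rows; err tool cm [ 0.16 -0.74  0.05] rotvec [ 0.08 -0.02 -0.12]
[[0.16, -0.74, 0.05], [0.08, -0.02, -0.12]]
mouth [0.52572289 0.20422852 0.05336401] [0.00208348 0.99999687 0.00138399]
```

play_rows --rows '[[1,[0.1,-0.2,0],[0,0,0]],[1,[0,-0.2,0],[0,0,0]],[1,[0,-0.1,0],[0,0,0]],[1,[0,0,0],[0,0,0]]]'

```text
time: 15.25
ee_pos: [0.5332, 0.2015, 0.1165]
tcp_rot: [89.9, -0.1, 66.0]
wrist_force: [0.3, 0.2, -1.2]
opening: 0.0541
```

Run:
```python
from kin import *
o=get_obs();print(o["time"],o["ee_pos"],o["tcp_rot"],o["wrist_force"],o["torque"])
R=rot(o["tcp_rot"]); print("mouth",o["ee_pos"]+R@[0.0005,-.0685,-.008],R[2])
```

```text
15.25 [0.5332432  0.20153724 0.11645759] [89.91976758 -0.12300381 66.01871889] [ 0.2780904   0.21250652 -1.18847018] [ 0.45694899  0.99502923 -0.03471237]
mouth [0.52628442 0.20534098 0.04794769] [0.00214682 0.99999672 0.00140032]
```

play_rows --rows '[[1,[0,-0.1,0],[0,0,0]],[1,[0,-0.1,0],[0,0,0]],[1,[0,0,0],[0,0,0]]]'

```text
time: 15.55
ee_pos: [0.5335, 0.2016, 0.1155]
tcp_rot: [89.9, -0.3, 66.0]
wrist_force: [0.3, 0.6, -1.0]
opening: 0.0538
```

Run:
```python
from kin import *
o=get_obs();print(o["time"],o["ee_pos"],o["tcp_rot"],o["wrist_force"],o["torque"])
R=rot(o["tcp_rot"]); print("mouth",o["ee_pos"]+R@[0.0005,-.0685,-.008],R[2])
```

```text
15.55 [0.53353181 0.2016426  0.11546943] [89.86401863 -0.27531874 65.96632486] [ 0.28065862  0.57208135 -0.96196438] [ 0.48183842  1.01596268 -0.00466282]
mouth [0.52671159 0.20559192 0.04695383] [0.0048052  0.99998564 0.00237329]
```

play_rows --rows '[[1,[0,-0.1,0],[0,0,-0.2]],[1,[0,-0.1,0],[0,0,0]],[1,[0,0,0],[0,0,0]]]'

```text
time: 15.85
ee_pos: [0.534, 0.2018, 0.1155]
tcp_rot: [89.8, -0.3, 65.9]
wrist_force: [-0.4, 0.2, -1.3]
opening: 0.0539
```

play_rows --rows '[[1,[0,-0.1,0],[0,0,0]],[1,[0,-0.1,0],[0,0,0]]]'

```text
time: 16.05
ee_pos: [0.5344, 0.2017, 0.1152]
tcp_rot: [89.7, -0.5, 65.8]
wrist_force: [-3.0, -4.7, 11.1]
opening: 0.0539
```

play_rows --rows '[[1,[0,0,0],[0,0,0]]]'

```text
time: 16.15
ee_pos: [0.5344, 0.2016, 0.1155]
tcp_rot: [89.7, -0.6, 65.7]
wrist_force: [-1.9, -0.0, -0.7]
opening: 0.0539
```

Run:
```python
from kin import *
o=get_obs();print(o["time"],o["ee_pos"],o["tcp_rot"],o["wrist_force"],o["torque"])
R=rot(o["tcp_rot"]); print("mouth",o["ee_pos"]+R@[0.0005,-.0685,-.008],R[2])
s=camera("scene"); save(s,"s11",(290,130,380,220),8)
```

```text
16.15 [0.53443349 0.20161291 0.11550019] [89.65941474 -0.57720566 65.73045704] [-1.90300333 -0.03977952 -0.70620281] [ 0.37580857  0.91442394 -0.06276896]
mouth [0.52800118 0.20581902 0.04696236] [0.01007397 0.99993159 0.005944  ]
```

View pics/s11.png

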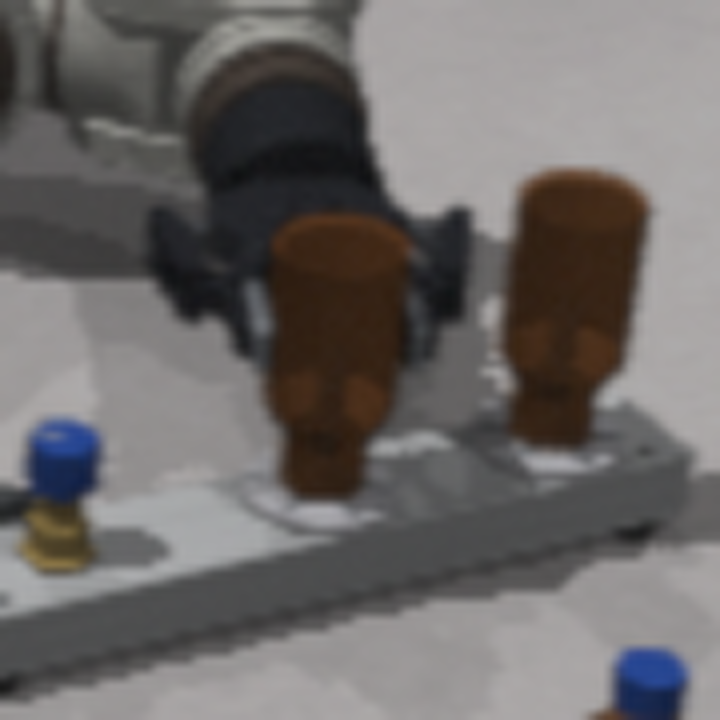

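play_rows --rows '[[0.3,[0,0,0],[0,0,0]],[0.2,[0,0,0],[0,0,0]],[0,[0,0,0],[0,0,0]],[0,[0,0,0],[0,0,0]],[0,[0,0,0],[0,0,0]],[0,[0,0,0],[0,0,0]],[0,[0,0,0],[0,0,0]]]'

```text
time: 16.9
ee_pos: [0.5342, 0.2019, 0.1143]
tcp_rot: [89.7, -0.4, 65.8]
wrist_force: [-1.2, -0.2, -0.1]
opening: 0.0854
```

Run:
```python
from kin import *
o=get_obs();print(o["time"],o["ee_pos"],o["tcp_rot"],o["wrist_force"],o["opening"],o["q"])
s=camera("scene"); save(s,"s12",(290,130,380,220),8);w=camera("wrist");save(w,"w12",None,1.2)
# feasibility of retract options
P=o["ee_pos"];R=rot(o["tcp_rot"])
interp(P,R,P+[0,0,.13],R,8,o["q"])
R2=horiz(-10,-15)
interp(P,R,P-.06*R[:,2],R,5,o["q"])
```

```text
16.9 [0.53422605 0.20187335 0.11431297] [89.71186227 -0.44345514 65.83599229] [-1.1731976  -0.2197352  -0.10493063] 0.08542650821321715 [ 47.85162147   6.77991493 -60.98907844 -68.70221945 -72.01562737
  -0.4441761 ]
n 8 err 0.0 maxstep [0.  7.4 1.4 8.8 0.  0. ] margin 6.1 q [ 47.9 -19.8 -57.8 -38.9 -72.   -0.4]
n 5 err 0.0 maxstep [1.6 4.5 1.1 5.6 1.6 0.2] margin 2.7 q [ 55.9   1.1 -61.4 -64.1 -80.   -1.2]
```

View pics/s12.png

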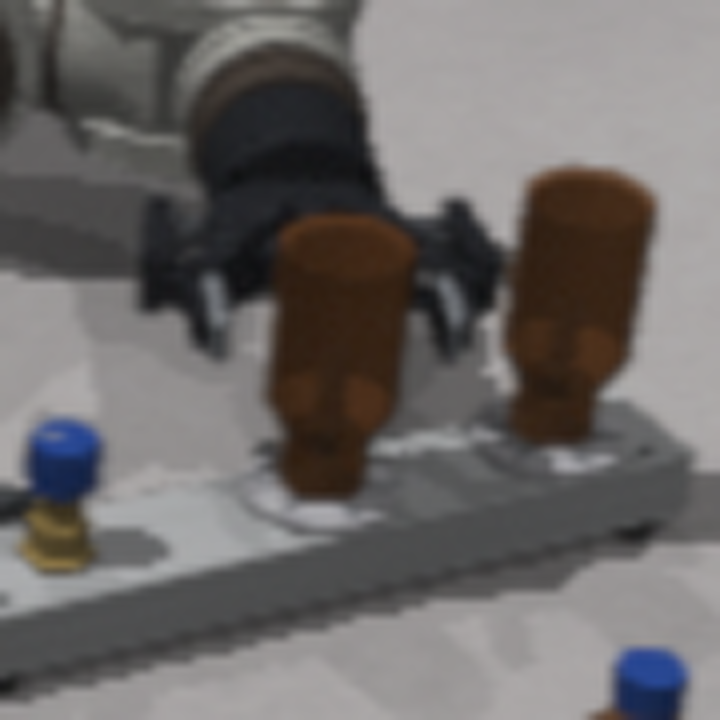

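View pics/w12.png

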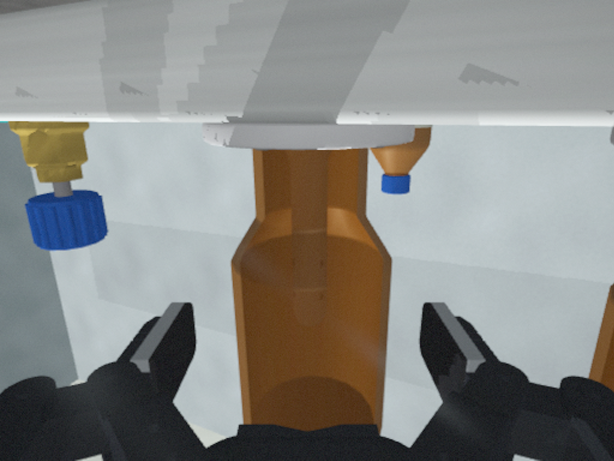

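play_rows --rows '[[0.18,[0,0,0],[0,0,0]],[0.18,[0,0,0],[0,0,0]],[0.18,[0,0,0],[0,0,0]]]'

```text
time: 17.3
ee_pos: [0.5343, 0.2019, 0.1144]
tcp_rot: [89.7, -0.4, 65.8]
wrist_force: [-1.0, -0.2, -0.1]
opening: 0.0706
```

Run:
```python
from kin import *
o=get_obs();print(o["time"],o["ee_pos"],o["tcp_rot"],o["wrist_force"],o["opening"])
s=camera("scene"); save(s,"s13",(290,130,380,220),8);w=camera("wrist");save(w,"w13",None,1.2)
```

```text
17.3 [0.5342811  0.20193192 0.1143669 ] [89.71054246 -0.4451231  65.84662298] [-0.97920649 -0.20061991 -0.10174477] 0.07055831464184659
```

View pics/s13.png

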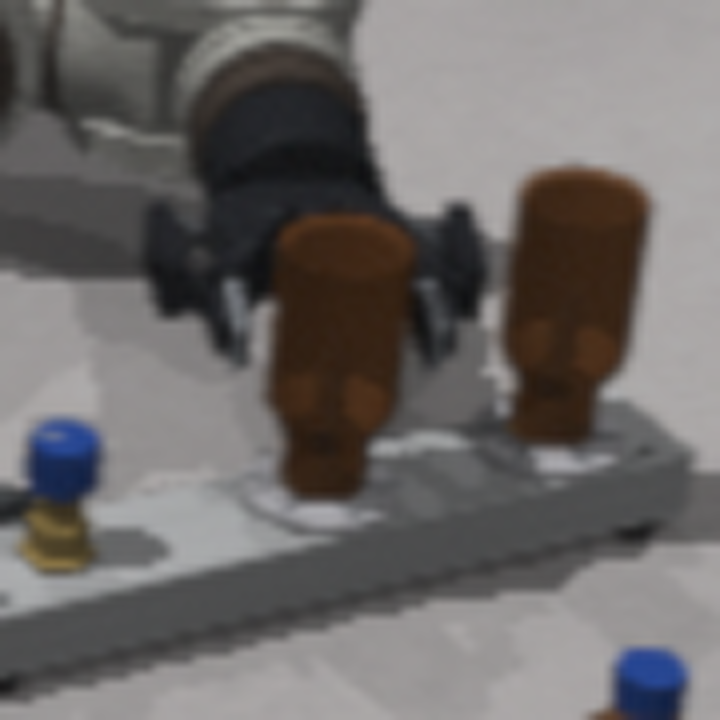

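View pics/w13.png

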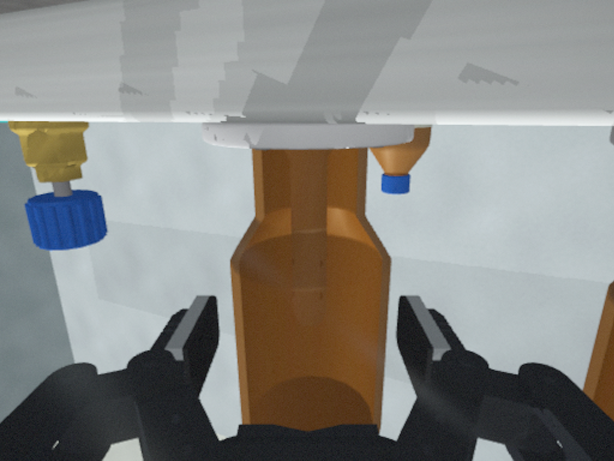

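play_rows --rows '[[0.18,[0,0.8,0],[0,0,0]],[0.18,[0,1.2,0],[0,0,0]],[0.18,[0,1.2,0],[0,0,0]],[0.18,[0,1.2,0],[0,0,0]],[0.18,[0,0.5,0],[0,0,0]],[0.18,[0,0,0],[0,0,0]]]'

```text
time: 18.0
ee_pos: [0.5337, 0.2015, 0.1641]
tcp_rot: [89.7, -0.3, 65.9]
wrist_force: [-0.4, 0.5, -0.2]
opening: 0.07
```

Run:
```python
from kin import *
o=get_obs();print(o["time"],o["ee_pos"],o["tcp_rot"],o["wrist_force"],o["opening"],o["q"])
w=camera("wrist");save(w,"w14",None,1.2)
```

```text
18.0 [0.5336864  0.20150639 0.16409777] [89.7481032  -0.33025504 65.85423408] [-0.36818066  0.52891293 -0.17271091] 0.06998863181285027 [ 47.86876652  -4.1832307  -61.68085405 -58.31341562 -72.01427871
  -0.44567412]
```

View pics/w14.png

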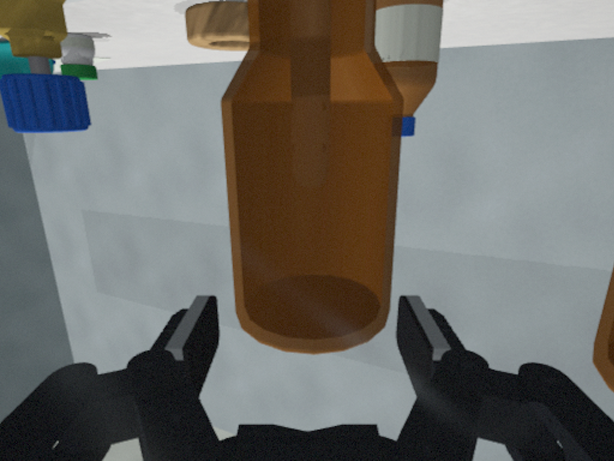

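Run:
```python
from kin import *
o=get_obs();P=o["ee_pos"];R=rot(o["tcp_rot"])
A=P+np.array([0,0,.11]); q=interp(P,R,A,R,8,o["q"])
D=rot([180,0,66])
for W in ([.50,.13,.30],[.5,.1,.28]):
    q1=interp(A,R,np.array(W),horiz(-15,-45),12,q)
    q2=interp(np.array(W),horiz(-15,-45),np.array([.48,.0865,.25]),rot([180,0,90]),12,q1)
```

```text
n 8 err 0.0 maxstep [0.  5.6 2.  7.6 0.  0. ] margin 6.1 q [ 47.9 -23.5 -56.4 -33.7 -72.   -0.4]
n 12 err 0.0 maxstep [ 2.4  5.6  2.8 18.8  4.2 10.5] margin 11.2 q [ 29.9 -33.4 -26.2  61.9 -30.   35.2]
n 12 err 0.0 maxstep [2.  3.  2.5 3.  3.7 2.3] margin 16.8 q [10.2 -3.7  2.2 95.9  0.  10.2]
n 12 err 0.0 maxstep [ 2.8  5.9  2.4 18.6  4.4 10.3] margin 9.4 q [ 25.6 -36.7 -30.5  59.  -27.4  31.3]
n 12 err 0.0 maxstep [1.7 3.2 2.8 3.1 3.3 1.9] margin 14.0 q [10.2 -3.7  2.2 95.9  0.  10.2]
```

play_rows --rows '[[0.18,[0,1.0,0],[0,0,0]],[0.18,[0,1.8,0],[0,0,0]],[0.18,[0,1.8,0],[0,0,0]],[0.18,[0,1.8,0],[0,0,0]],[0.18,[0,1.8,0],[0,0,0]],[0.18,[0,1.8,0],[0,0,0]],[0.18,[0,1.0,0],[0,0,0]]]'

```text
time: 18.75
ee_pos: [0.5328, 0.2009, 0.2683]
tcp_rot: [90.0, 0.5, 65.9]
wrist_force: [0.7, -1.3, -0.6]
opening: 0.07
```

Run:
```python
from kin import *
o=get_obs();P=o["ee_pos"];R=rot(o["tcp_rot"]);print(P,o["q"].round(1))
W=np.array([.50,.13,.30])
q=interp(P,R,W,horiz(-15,-45),12,o["q"])
planR(W,horiz(-15,-45),deg=3.9)
```

```text
[0.53275542 0.20092746 0.26833049] [ 47.9 -22.6 -59.  -36.4 -72.   -0.4]
n 12 err 0.0 maxstep [ 2.4  6.5  4.2 21.9  4.2 10.4] margin 10.9 q [ 29.9 -33.4 -26.2  61.9 -30.   35.2]
12 rows; err tool cm [-7.84  3.1  -0.09] rotvec [44.84  8.86 -3.11]
[[-0.65, 0.26, -0.01], [3.74, 0.74, -0.26]]
[[-0.65, 0.25, -0.03], [3.74, 0.74, -0.26]]
[[-0.65, 0.25, -0.06], [3.74, 0.74, -0.26]]
[[-0.65, 0.24, -0.08], [3.74, 0.74, -0.26]]
[[-0.65, 0.23, -0.11], [3.74, 0.74, -0.26]]
[[-0.65, 0.22, -0.13], [3.74, 0.74, -0.26]]
[[-0.65, 0.21, -0.15], [3.74, 0.74, -0.26]]
[[-0.65, 0.2, -0.17], [3.74, 0.74, -0.26]]
[[-0.65, 0.18, -0.19], [3.74, 0.74, -0.26]]
[[-0.65, 0.16, -0.21], [3.74, 0.74, -0.26]]
[[-0.65, 0.15, -0.23], [3.74, 0.74, -0.26]]
[[-0.64, 0.13, -0.25], [3.74, 0.74, -0.26]]
```

play_rows --rows '[[0.18,[-0.3,0.4,0],[2.0,0.4,-0.1]],[0.18,[-0.3,0.3,0],[2.0,0.4,-0.1]],[0.18,[-0.3,0.2,0],[2.0,0.4,-0.1]],[0.18,[-0.3,0.2,0],[2.0,0.4,-0.1]],[0.18,[-0.3,0.1,0],[2.0,0.4,-0.1]],[0.18,[-0.3,0.1,0],[2.0,0.4,-0.1]],[0.18,[-0.3,0.1,0],[2.0,0.4,-0.1]],[0.18,[-0.4,0.1,0],[2.0,0.4,-0.1]],[0.18,[-0.5,0.1,-0.1],[2.5,0.5,-0.1]],[0.18,[-0.6,0.2,-0.2],[3.0,0.6,-0.2]],[0.18,[-0.6,0.2,-0.2],[3.0,0.6,-0.2]],[0.18,[-0.6,0.2,-0.2],[3.0,0.6,-0.2]]]'

```text
time: 19.95
ee_pos: [0.5117, 0.1572, 0.2805]
tcp_rot: [119.2, 1.4, 71.9]
wrist_force: [0.2, 0.5, -0.6]
opening: 0.0699
```

Run:
```python
from kin import *
o=get_obs();P=o["ee_pos"];R=rot(o["tcp_rot"]);print(o["time"],P,o["q"].round(1))
W=np.array([.46,.0865,.27]);D=rot([180,0,90])
q=interp(P,R,W,D,12,o["q"])
planR(W,D,deg=6)
```

```text
19.95 [0.51170829 0.15718407 0.28053431] [ 39.4 -36.3 -38.   45.2 -48.   36.8]
n 12 err 0.0 maxstep [2.7 3.8 3.5 5.6 5.2 3. ] margin 13.2 q [10.6 -5.9  2.4 98.3  0.  10.6]
11 rows; err tool cm [-8.3  -2.42 -1.75] rotvec [ 60.02  10.85 -15.68]
[[-0.75, -0.22, -0.16], [5.46, 0.99, -1.43]]
[[-0.75, -0.25, -0.15], [5.46, 0.99, -1.43]]
[[-0.74, -0.29, -0.14], [5.46, 0.99, -1.43]]
[[-0.73, -0.32, -0.12], [5.46, 0.99, -1.43]]
[[-0.72, -0.34, -0.1], [5.46, 0.99, -1.43]]
[[-0.71, -0.37, -0.08], [5.46, 0.99, -1.43]]
[[-0.7, -0.39, -0.06], [5.46, 0.99, -1.43]]
[[-0.68, -0.42, -0.03], [5.46, 0.99, -1.43]]
[[-0.67, -0.43, -0.0], [5.46, 0.99, -1.43]]
[[-0.66, -0.45, 0.03], [5.46, 0.99, -1.43]]
[[-0.65, -0.46, 0.06], [5.46, 0.99, -1.43]]
```

play_rows --rows '[[0,[-0.7,-0.2,-0.2],[5.5,1.0,-1.4]],[0,[-0.7,-0.3,-0.2],[5.5,1.0,-1.4]],[0,[-0.7,-0.3,-0.1],[5.5,1.0,-1.4]],[0,[-0.7,-0.3,-0.1],[5.5,1.0,-1.4]],[0,[-0.7,-0.3,-0.1],[5.5,1.0,-1.4]],[0,[-0.7,-0.4,-0.1],[5.5,1.0,-1.4]],[0,[-0.7,-0.4,-0.1],[5.5,1.0,-1.4]],[0,[-0.7,-0.4,0],[5.5,1.0,-1.4]],[0,[-0.7,-0.4,0],[5.5,1.0,-1.4]],[0,[-0.7,-0.5,0],[5.5,1.0,-1.4]],[0,[-0.7,-0.5,0.1],[5.5,1.0,-1.4]],[0,[0,0,0],[0,0,0]]]'

```text
time: 21.15
ee_pos: [0.4615, 0.0862, 0.2606]
tcp_rot: [-176.5, -1.0, 90.3]
wrist_force: [0.4, 0.2, -0.7]
opening: 0.0854
```

Run:
```python
from kin import *
o=get_obs();P=o["ee_pos"];R=rot(o["tcp_rot"]);print(o["time"],P,o["q"].round(1),o["tcp_rot"])
w=camera("wrist"); save(w,"w15",None,1.5); 
import pickle; pickle.dump((w,o),open("c15.pkl","wb"))
s=camera("scene"); save(s,"s15",(250,100,400,220),5)
```

```text
21.15 [0.46145314 0.08619377 0.26055217] [  9.7  -2.3   4.6 100.2   1.6   9.2] [-176.48686609   -1.03017875   90.33594435]
```

View pics/w15.png

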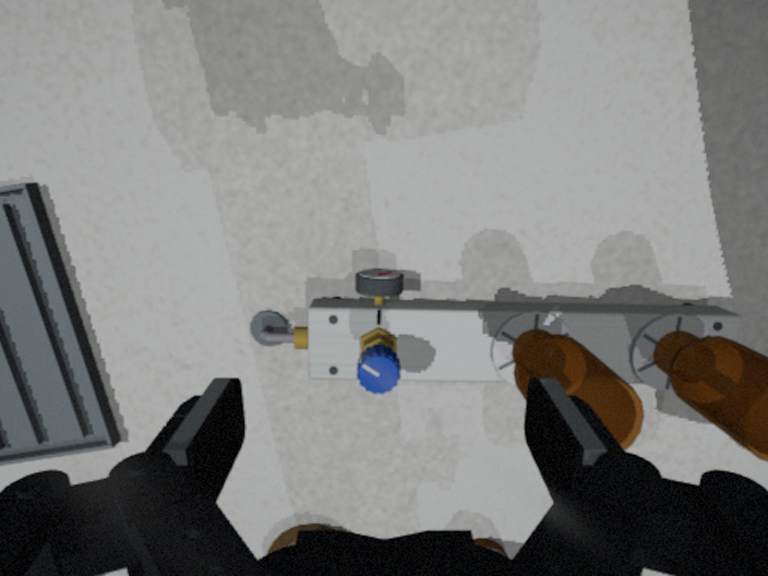

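View pics/s15.png

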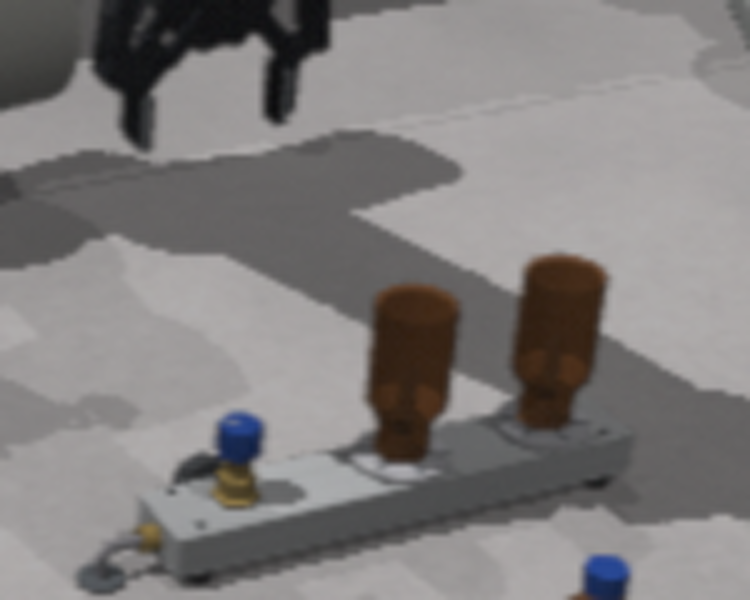

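Run:
```python
from kin import *
import pickle; w,o=pickle.load(open("c15.pkl","rb"))
save(w,"k15",(220,210,290,275),10)
r=spotter.trace(camera("scene"),"valve_knob")
for uv in [(378,370),(380,373)]: print(atz(w,(uv[0]/1.5,uv[1]/1.5),.095))
```

```text
[0.52280581 0.08539158 0.095     ]
[0.52496872 0.0867384  0.095     ]
```

View pics/k15.png

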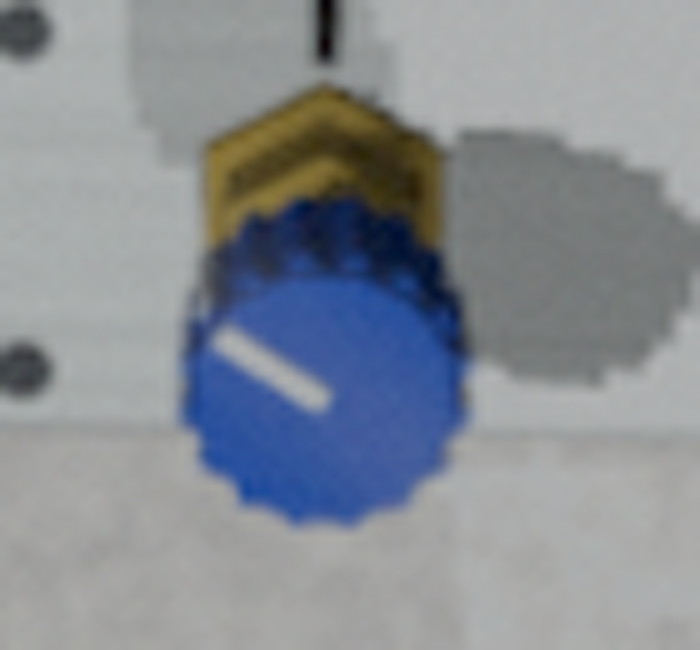

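Run:
```python
from kin import *
import pickle; w,o=pickle.load(open("c15.pkl","rb"))
c=atz(w,(252.5,249.8),.095); e=atz(w,(220+21.8,210+34),.095); print(c,np.degrees(np.arctan2(-(e-c)[1],-(e-c)[0])))
o=get_obs();P=o["ee_pos"];R=rot(o["tcp_rot"])
K=np.array([.5248,.0865,.14])
for yaw in (150,180):
    D=rot([180,0,yaw]); 
    q=interp(P,R,K,D,20,o["q"]); 
    for y in range(int(yaw),int(yaw)-190,-10):
        pass
    q=interp(K,D,K-[0,0,.056],D,4,q)
    q=interp(K-[0,0,.056],D,K-[0,0,.056],D@Rz(90),14,q)
```

```text
[0.52619519 0.0859064  0.095     ] 59.67695095805096
n 20 err 0.0 maxstep [0.1 0.3 0.9 0.8 0.1 3. ] margin 31.2 q [  9.4   1.4  -5.   83.6  -0.  -50.6]
n 4 err 0.0 maxstep [0.  0.2 1.5 1.5 0.  0. ] margin 48.4 q [  9.4   2.  -10.5  77.5  -0.  -50.6]
n 14 err 0.0 maxstep [0.  0.  0.  0.  0.  6.4] margin 50.6 q [  9.4   2.  -10.5  77.5   0.   39.4]
n 20 err 0.0 maxstep [0.1 0.3 0.9 0.9 0.2 4.6] margin 31.2 q [  9.4   1.4  -5.   83.6  -0.  -80.6]
n 4 err 0.0 maxstep [0.  0.2 1.5 1.5 0.  0. ] margin 48.4 q [  9.4   2.  -10.5  77.5  -0.  -80.6]
n 14 err 0.0 maxstep [0.  0.  0.  0.  0.  6.4] margin 50.6 q [  9.4   2.  -10.5  77.5   0.    9.4]
```

Run:
```python
from kin import *
planR(np.array([.5256,.0863,.14]),rot([180,0,180]),deg=8)
```

```text
12 rows; err tool cm [-0.37  7.18 11.95] rotvec [ -1.57  -3.18 -89.53]
[[-0.03, 0.6, 1.0], [-0.13, -0.26, -7.46]]
[[-0.1, 0.59, 1.0], [-0.13, -0.26, -7.46]]
[[-0.17, 0.57, 1.0], [-0.13, -0.26, -7.46]]
[[-0.24, 0.54, 1.0], [-0.13, -0.26, -7.46]]
[[-0.3, 0.5, 1.0], [-0.13, -0.26, -7.46]]
[[-0.36, 0.45, 1.01], [-0.13, -0.26, -7.46]]
[[-0.41, 0.4, 1.01], [-0.13, -0.26, -7.46]]
[[-0.46, 0.34, 1.01], [-0.13, -0.26, -7.46]]
[[-0.49, 0.28, 1.02], [-0.13, -0.26, -7.46]]
[[-0.52, 0.21, 1.02], [-0.13, -0.26, -7.46]]
[[-0.54, 0.14, 1.02], [-0.13, -0.26, -7.46]]
[[-0.55, 0.06, 1.02], [-0.13, -0.26, -7.46]]
```

play_rows --rows '[[0,[0,0.6,1.0],[-0.1,-0.3,-7.5]],[0,[-0.1,0.6,1.0],[-0.1,-0.3,-7.5]],[0,[-0.2,0.6,1.0],[-0.1,-0.3,-7.5]],[0,[-0.2,0.5,1.0],[-0.1,-0.3,-7.5]],[0,[-0.3,0.5,1.0],[-0.1,-0.3,-7.5]],[0,[-0.4,0.5,1.0],[-0.1,-0.3,-7.5]],[0,[-0.4,0.4,1.0],[-0.1,-0.3,-7.5]],[0,[-0.5,0.3,1.0],[-0.1,-0.3,-7.5]],[0,[-0.5,0.3,1.0],[-0.1,-0.3,-7.5]],[0,[-0.5,0.2,1.0],[-0.1,-0.3,-7.5]],[0,[-0.5,0.1,1.0],[-0.1,-0.3,-7.5]],[0,[-0.5,0.1,1.0],[-0.1,-0.3,-7.5]]]'

```text
time: 22.55
ee_pos: [0.5269, 0.0963, 0.1499]
tcp_rot: [-179.4, 2.7, -175.5]
wrist_force: [-0.1, -0.5, -0.6]
opening: 0.0853
```

play_rows --rows '[[0,[0,0,0],[0,0,0]],[0,[0,0,0],[0,0,0]]]'

```text
time: 22.75
ee_pos: [0.5259, 0.0974, 0.1504]
tcp_rot: [-179.4, 2.9, -175.5]
wrist_force: [-0.1, 1.1, 0.2]
opening: 0.0853
```

Run:
```python
from kin import *
o=get_obs();print(o["time"],o["ee_pos"],o["tcp_rot"],o["q"].round(1))
w=camera("wrist"); save(w,"w16",None,1.5)
planR(np.array([.5256,.0863,.14]),rot([180,0,180]),deg=8)
```

```text
22.75 [0.52594001 0.09739205 0.15044536] [-179.38916309    2.85308235 -175.47716732] [ 11.   -0.7  -6.   81.9  -0.9 -83.6]
1 rows; err tool cm [ 0.18 -1.09  1.06] rotvec [-0.49  2.87  4.53]
[[0.18, -1.09, 1.06], [-0.49, 2.87, 4.53]]
```

View pics/w16.png

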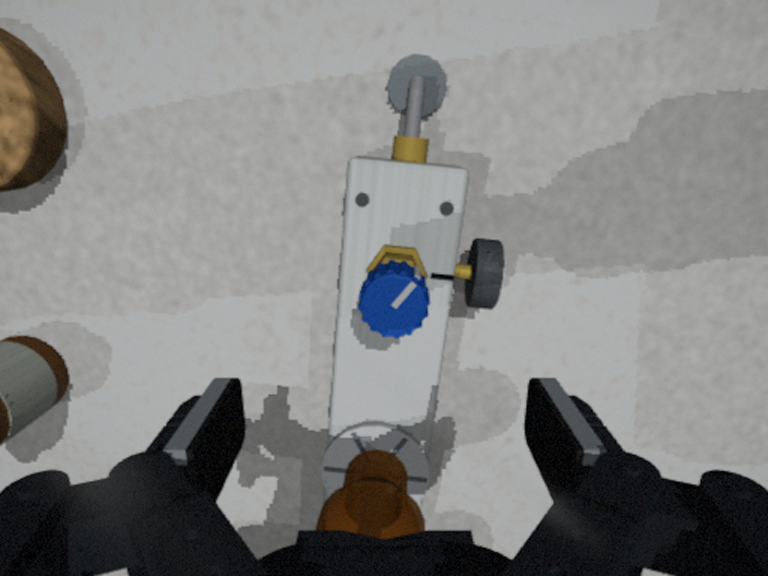

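play_rows --rows '[[0,[0.2,-0.5,0.3],[-0.5,1.5,2.3]],[0,[0,-0.6,0.3],[0,1.4,2.2]],[0,[0,0,0],[0,0,0]],[0,[0,0,0],[0,0,0]]]'

```text
time: 23.2
ee_pos: [0.5249, 0.0854, 0.1459]
tcp_rot: [179.9, -0.1, 179.3]
wrist_force: [-0.7, 0.3, -0.4]
opening: 0.0853
```

Run:
```python
from kin import *
o=get_obs();print(o["time"],o["ee_pos"],o["tcp_rot"],o["q"].round(1))
w=camera("wrist"); save(w,"k17",(200,140,330,270),6)
import pickle; pickle.dump((w,o),open("c17.pkl","wb"))
planR(np.array([.5256,.0863,.09]),rot([180,0,180]),deg=8)
```

```text
23.2 [0.52488365 0.08538595 0.14590358] [ 1.79939478e+02 -1.38234278e-01  1.79252823e+02] [  9.2   1.8  -4.   84.4   0.1 -80.1]
2 rows; err tool cm [-0.09  0.08  5.58] rotvec [ 0.06 -0.14 -0.73]
[[-0.05, 0.04, 2.79], [0.03, -0.07, -0.36]]
[[-0.04, 0.04, 2.79], [0.03, -0.07, -0.36]]
```

View pics/k17.png

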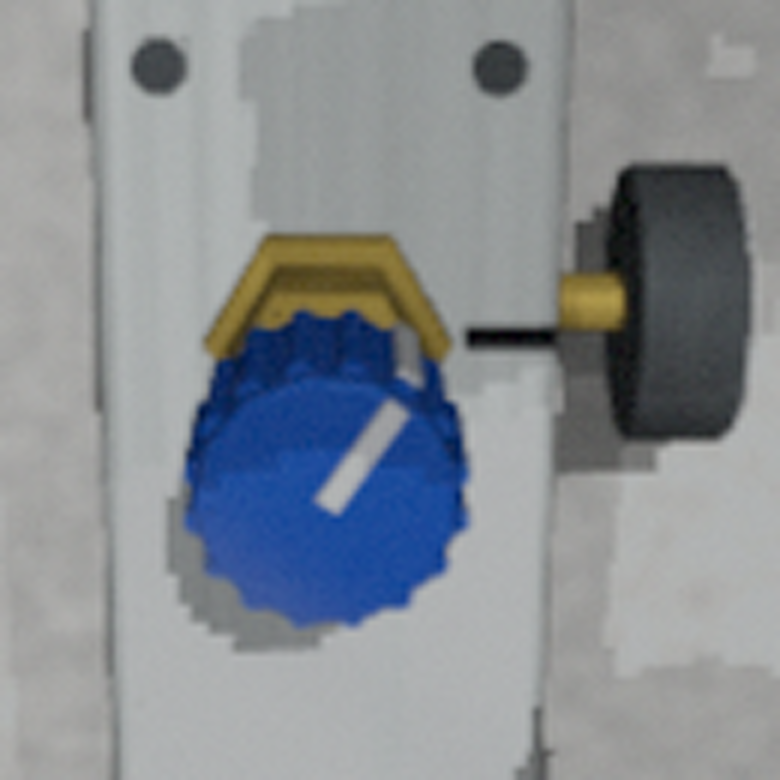

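Run:
```python
from kin import *
import pickle; w,o=pickle.load(open("c17.pkl","rb"))
c=atz(w,(254.7,223.7),.095); e=atz(w,(266.2,208),.095); print(c,e,np.degrees(np.arctan2(-(e-c)[1],-(e-c)[0])))
```

```text
[0.52506259 0.08513973 0.095     ] [0.51802797 0.0750406  0.095     ] 55.14062278676503
```

play_rows --rows '[[0,[0,0,1.5],[0,-0.1,-0.4]],[0,[0,0,2.0],[0,0,0]],[0,[0,0,1.8],[0,0,0]],[0,[0,0,0.6],[0,0,0]],[0,[0,0,0],[0,0,0]],[0,[0,0,0],[0,0,0]]]'

```text
time: 23.85
ee_pos: [0.5257, 0.0855, 0.0864]
tcp_rot: [179.9, 0.1, 179.6]
wrist_force: [-0.2, 0.4, 0.7]
opening: 0.0857
```

Run:
```python
from kin import *
o=get_obs();print(o["time"],o["ee_pos"],o["tcp_rot"],o["q"].round(1))
planR(np.array([.5253,.0857,.083]),rot([180,0,180]),deg=8)
```

```text
23.85 [0.52572738 0.08548492 0.08640496] [1.79926817e+02 9.74041649e-02 1.79629533e+02] [  9.2   2.4  -9.9  77.6   0.1 -80.4]
1 rows; err tool cm [0.04 0.02 0.34] rotvec [ 0.07  0.1  -0.37]
[[0.04, 0.02, 0.34], [0.07, 0.1, -0.37]]
```

play_rows --newtons 40 --rows '[[0,[0,0,0.4],[0,0,0]],[0,[0,0,0],[0,0,0]],[1,[0,0,0],[0,0,0]],[1,[0,0,0],[0,0,0]],[1,[0,0,0],[0,0,0]],[1,[0,0,0],[0,0,0]],[1,[0,0,0],[0,0,0]],[1,[0,0,0],[0,0,0]],[1,[0,0,0],[0,0,0]],[1,[0,0,0],[0,0,0]],[1,[0,0,0],[0,0,0]]]'

```text
time: 24.95
ee_pos: [0.5263, 0.0858, 0.0854]
tcp_rot: [179.9, 0.2, 179.6]
wrist_force: [-1.8, -0.0, 1.1]
opening: 0.0265
```

Run:
```python
from kin import *
o=get_obs();print(o["time"],o["ee_pos"],o["tcp_rot"],o["q"].round(1),o["wrist_force"],o["torque"],o["opening"])
w=camera("wrist"); save(w,"w18",None,1.5)
s=camera("scene"); save(s,"s18",(250,100,400,220),5)
```

```text
24.95 [0.52626913 0.08577664 0.08543945] [179.88383288   0.24632284 179.6366785 ] [  9.2   2.3 -10.1  77.4   0.1 -80.4] [-1.76799583 -0.02311602  1.08749963] [-0.01678266  0.14598738 -0.03961041] 0.026505407179605932
```

View pics/w18.png

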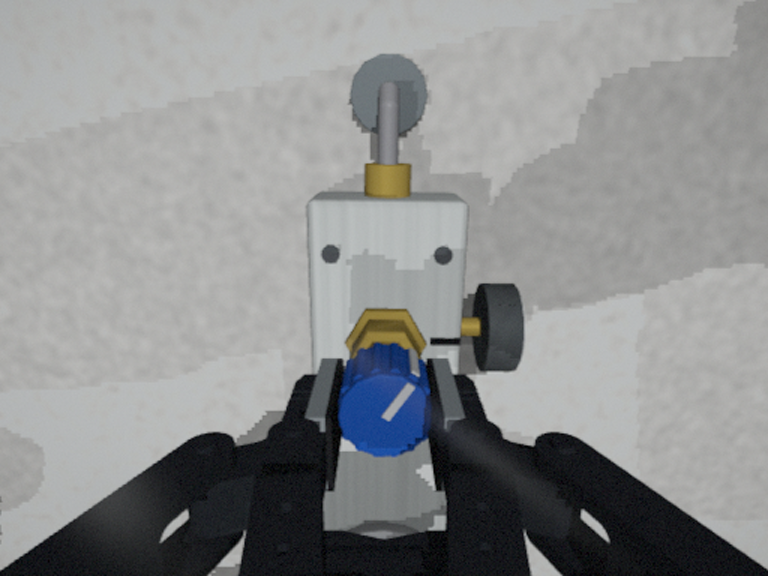

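View pics/s18.png

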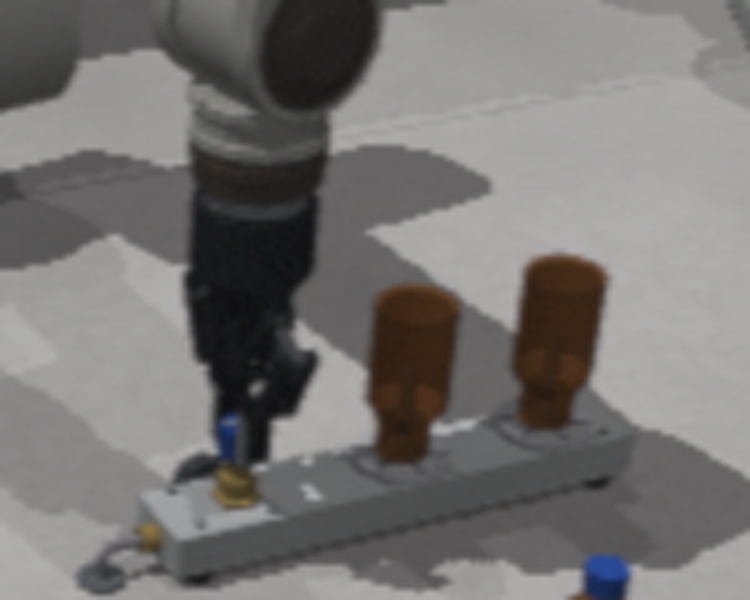

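play_rows --rows '[[1,[0,0,0],[0,0,5]],[1,[0,0,0],[0,0,6]],[1,[0,0,0],[0,0,6]],[1,[0,0,0],[0,0,6]],[1,[0,0,0],[0,0,6]],[1,[0,0,0],[0,0,6]]]'

```text
time: 25.65
ee_pos: [0.5264, 0.0856, 0.0853]
tcp_rot: [179.8, 0.2, 143.4]
wrist_force: [-0.8, -0.3, 1.0]
opening: 0.0263
```

Run:
```python
from kin import *
o=get_obs();print(o["time"],o["ee_pos"],o["tcp_rot"],o["q"].round(1),o["wrist_force"],o["torque"],o["opening"])
w=camera("wrist"); save(w,"k19",(190,190,320,320),6)
planR(np.array([.5256,.0857,.085]),rot([180,0,o["tcp_rot"][2]]))
```

```text
25.65 [0.52637335 0.08560566 0.08527164] [1.79789040e+02 1.53136392e-01 1.43409635e+02] [  9.2   2.3 -10.1  77.3   0.  -44.2] [-0.80690001 -0.2916537   1.02064749] [-0.18864544  0.15012506  0.04547771] 0.02631035418491862
1 rows; err tool cm [ 0.07 -0.04  0.03] rotvec [ 0.21  0.15 -0.36]
[[0.07, -0.04, 0.03], [0.21, 0.15, -0.36]]
```

View pics/k19.png

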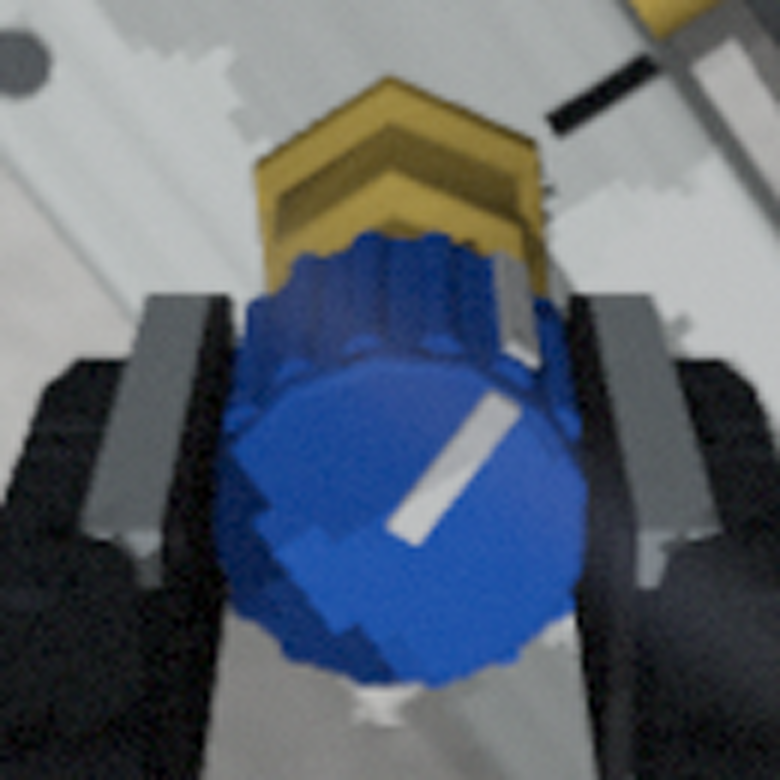

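play_rows --rows '[[1,[0,0,0],[0,0,4]],[1,[0,0,0],[0,0,4]],[1,[0,0,0],[0,0,4]],[1,[0,0,0],[0,0,4]]]'

```text
time: 26.1
ee_pos: [0.5264, 0.0855, 0.0852]
tcp_rot: [179.8, 0.1, 127.0]
wrist_force: [-1.2, -0.5, 0.1]
opening: 0.0267
```

Run:
```python
from kin import *
o=get_obs();print(o["time"],o["ee_pos"],o["tcp_rot"],o["q"].round(1),o["wrist_force"],o["torque"],o["opening"])
```

```text
26.1 [0.52640581 0.08550938 0.08521015] [1.79771927e+02 1.08736709e-01 1.26997403e+02] [  9.2   2.3 -10.1  77.3   0.  -27.8] [-1.2239449  -0.52072502  0.11811159] [-0.18330139  0.11986254  0.02675925] 0.026704126934409694
```

play_rows --rows '[[1,[0,0,0],[0,0,4]],[1,[0,0,0],[0,0,4]]]'

```text
time: 26.3
ee_pos: [0.5263, 0.0855, 0.0852]
tcp_rot: [179.8, 0.1, 119.0]
wrist_force: [-5.5, 1.1, 1.3]
opening: 0.0269
```

Run:
```python
from kin import *
o=get_obs();print(o["time"],o["ee_pos"],o["tcp_rot"],o["q"].round(1),o["wrist_force"],o["torque"],o["opening"])
w=camera("wrist"); save(w,"k20",(190,190,320,320),6)
```

```text
26.3 [0.52633335 0.08551349 0.08517596] [1.79774980e+02 8.22642934e-02 1.18981381e+02] [  9.2   2.3 -10.1  77.3  -0.  -19.8] [-5.45915205  1.09415943  1.27278505] [ 0.427257    1.04401379 -0.10190348] 0.026869183311584322
```

View pics/k20.png

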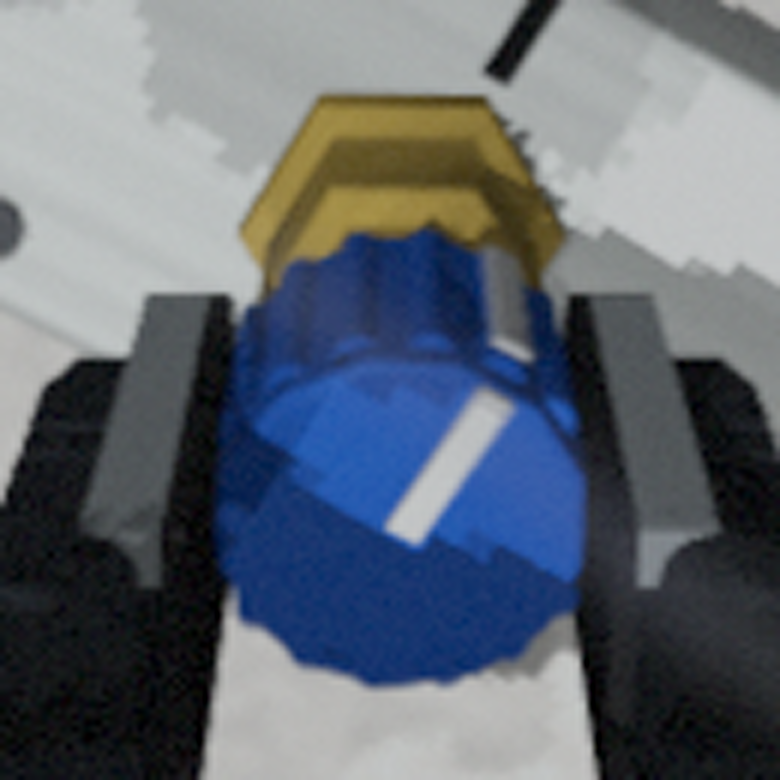

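play_rows --rows '[[1,[0,0,0],[0,0,3]],[1,[0,0,0],[0,0,3]],[1,[0,0,0],[0,0,2]]]'

```text
time: 26.65
ee_pos: [0.5268, 0.0858, 0.0853]
tcp_rot: [179.7, 0.0, 111.1]
wrist_force: [0.1, 0.4, -0.4]
opening: 0.0267
```

Run:
```python
from kin import *
o=get_obs();print(o["time"],o["ee_pos"],o["tcp_rot"],o["q"].round(1),o["wrist_force"],o["torque"],o["opening"])
w=camera("wrist"); save(w,"k21",(190,190,320,320),6)
import pickle; pickle.dump((w,o),open("c21.pkl","wb"))
```

```text
26.65 [0.52677909 0.0857695  0.08525257] [1.79709792e+02 4.81592222e-02 1.11106282e+02] [  9.2   2.3 -10.1  77.3   0.  -11.9] [ 0.07906331  0.38124493 -0.4245154 ] [-0.01960941 -0.05390015  0.81388473] 0.02668383517663242
```

View pics/k21.png

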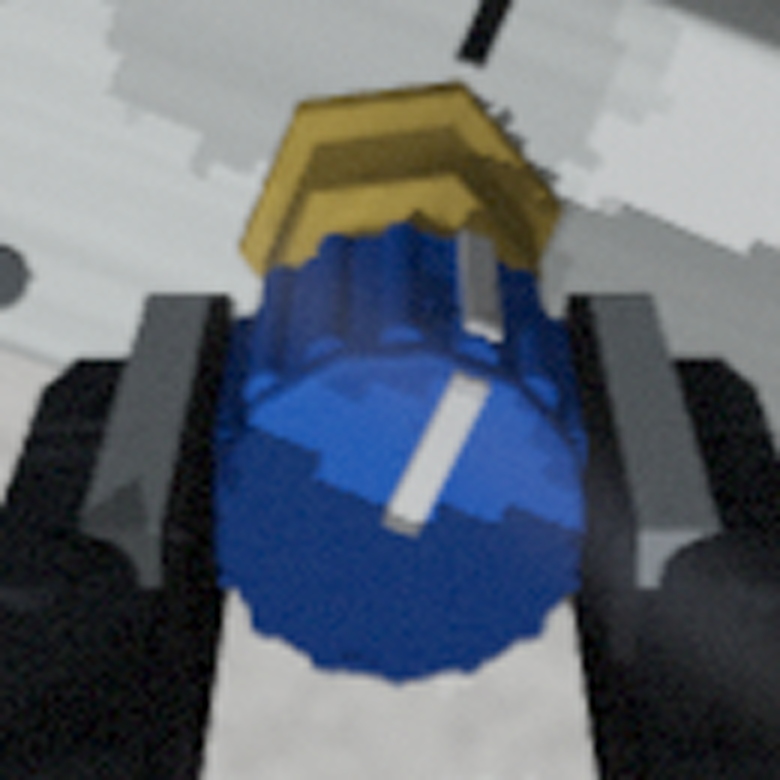

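Run:
```python
from kin import *
import pickle; w,o=pickle.load(open("c21.pkl","rb"))
f=lambda u,v:(190+u/6,190+v/6)
c=atz(w,f(403,522),.095); e=atz(w,f(472,383),.095); print(c,e,np.degrees(np.arctan2(-(e-c)[1],-(e-c)[0])))
```

```text
[0.52507702 0.0856582  0.095     ] [0.51295062 0.08612182 0.095     ] -2.189509438877428
```

play_rows --rows '[[1,[0,0,0],[0,0,-4]],[1,[0,0,0],[0,0,-6]],[1,[0,0,0],[0,0,-6]],[1,[0,0,0],[0,0,-6]],[1,[0,0,0],[0,0,-6]],[1,[0,0,0],[0,0,-6]],[1,[0,0,0],[0,0,-6]],[1,[0,0,0],[0,0,-6]],[1,[0,0,0],[0,0,-6]],[1,[0,0,0],[0,0,-6]],[1,[0,0,0],[0,0,-6]],[1,[0,0,0],[0,0,-6]]]'

```text
time: 27.9
ee_pos: [0.526, 0.0863, 0.0854]
tcp_rot: [179.8, 0.2, -174.0]
wrist_force: [-0.5, 0.0, 2.6]
opening: 0.0265
```

Run:
```python
from kin import *
o=get_obs();print(o["time"],o["ee_pos"],o["tcp_rot"],o["q"].round(1),o["wrist_force"],o["torque"],o["opening"])
planR(np.array([.5256,.0857,.0852]),rot([180,0,201.1]))
```

```text
27.9 [0.52599398 0.08627639 0.08543522] [ 179.83970181    0.19256301 -173.96126926] [  9.2   2.3 -10.1  77.4   0.1 -86.8] [-0.48401244  0.04201956  2.6166827 ] [-0.01142923  0.29850581 -0.03503023] 0.026523756545540237
2 rows; err tool cm [ 0.05 -0.05  0.02] rotvec [  0.13   0.21 -15.06]
[[0.02, -0.03, 0.01], [0.07, 0.11, -7.53]]
[[0.03, -0.02, 0.01], [0.07, 0.11, -7.53]]
```

play_rows --rows '[[1,[0,0,0],[0,0,-5]],[1,[0,0,0],[0,0,-5]],[1,[0,0,0],[0,0,-5]],[1,[0,0,0],[0,0,0]],[1,[0,0,0],[0,0,0]],[1,[0,0,0],[0,0,0]]]'

```text
time: 28.5
ee_pos: [0.5258, 0.0862, 0.0855]
tcp_rot: [179.9, 0.2, -157.6]
wrist_force: [-0.8, 0.3, 0.2]
opening: 0.0268
```

Run:
```python
from kin import *
o=get_obs();print(o["time"],o["ee_pos"],o["tcp_rot"],o["q"].round(1),o["wrist_force"],o["torque"],o["opening"])
w=camera("wrist"); save(w,"k22",(190,190,320,320),6)
import pickle; pickle.dump((w,o),open("c22.pkl","wb"))
s=camera("scene"); save(s,"s22",(250,100,400,220),5)
```

```text
28.5 [0.52578293 0.08618161 0.08552717] [ 179.86984482    0.20617512 -157.56536749] [   9.2    2.3  -10.    77.5    0.2 -103.2] [-0.79924392  0.33428218  0.20605536] [0.0081097  0.28431266 0.05030963] 0.026773842863915064
```

View pics/k22.png

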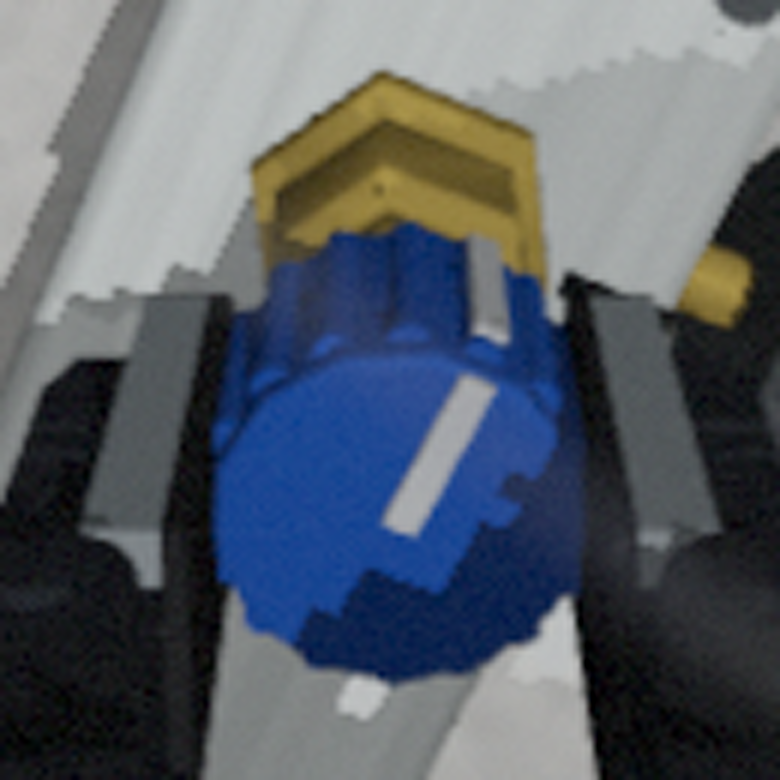

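View pics/s22.png

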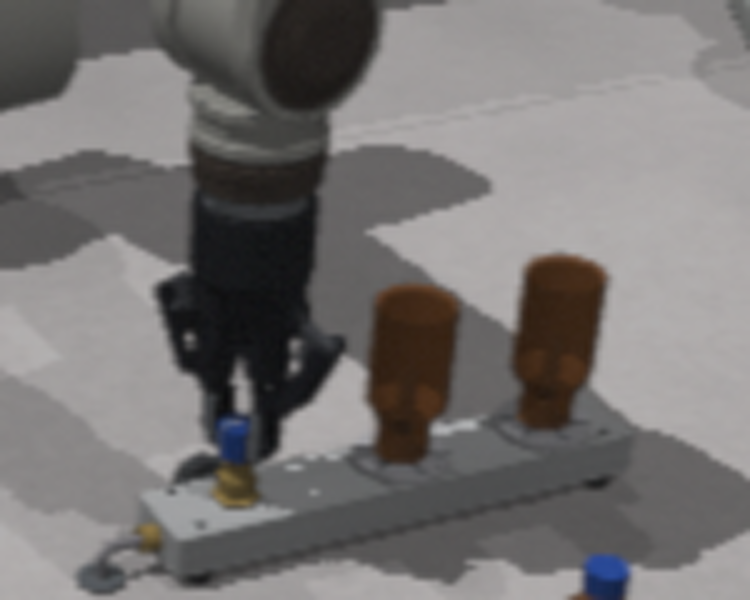

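Run:
```python
from kin import *
import pickle; w,o=pickle.load(open("c22.pkl","rb"))
f=lambda u,v:(190+u/6,190+v/6)
c=atz(w,f(402,522),.095); e=atz(w,f(478,385),.095); print(c,e,np.degrees(np.arctan2(-(e-c)[1],-(e-c)[0])))
o=get_obs(); print(o["time"],np.abs(o["qd"]).max(),o["opening"])
```

```text
[0.52511584 0.08495117 0.095     ] [0.5244121  0.07276424 0.095     ] 86.69513974989842
28.6 0.12716092764423653 0.026740573318993176
```

Run:
```python
from workcell import job_done,get_obs
print(job_done()); print(get_obs()["time"])
```

```text
the job is handed in; nothing more can be done
None
the job is handed in; nothing more can be done
```

The job is handed in, at about 28.6 s of the 64 s allowed; no verdict comes back, so the results below are my own checks.

- **Bottle:** The rinsed amber bottle is upside down on the free peg and let go of. The wrist force rose by about 12 N at touchdown, well under the 40 N limit. In the pictures afterwards it stands upright with its rim on the flange, and by the measured arm pose it was within about 2 mm of centre.
- **Valve:** I turned the knob about 58° clockwise until it stopped. At the stop the wrist torque rose to about 0.8 N m, the fingers began to slip on the knob and the white line stood still. I then backed it off. The white line moved about 89° and the tool turned about 91°, so it is a quarter turn within a degree or two.
- **Final grip:** The arm is still holding the knob at a 40 N grip setting, with a 27 mm opening, and was almost motionless at the last reading.

**Did not go as planned:**
- While releasing the bottle, the opened finger pressed lightly against the bottle already drying and tipped its top by roughly 3 mm, judged from the picture. I closed the fingers a little and it returned to its place, well inside the 15 mm limit.
- The top camera disagreed with the scene camera by about 2 cm along x, so I measured with the wrist camera instead. Its points fitted the known sizes and spacings.

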